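# Nest the angle sections in the feeder slide

### The arm

A 6-joint arm with a two-finger parallel gripper is mounted at the origin on the work surface. World frame = base frame: x ahead of the robot, y to its left, z up, the work surface at z = 0. Lengths are in m, angles in rad, forces in N, time in s.
With the tool pointing down it reaches from about 0.4 to 0.825 m from the base axis. Payload 7 kg.
Tool frame: the origin (TCP) lies midway between the tips of the shut fingers; the grasp point (between the pads) lies 19 mm behind it (tcp_to_grasp is the distance from the TCP to the grasp point, in m); x points along the fingers, y is the direction in which the jaws open and shut, and the axes are right-handed (so a half turn about x gives the same grasp; the last joint's range is limited). The gripper opens to 85 mm and grips with 20 to 120 N. Pads are 22 mm wide; open, the fingers measure 114 mm over their backs; the gripper's body (76 mm by 85 mm) begins 54 mm behind the grasp point. The pads swing forward as they close: fully open they stand 13 mm farther back than shut.
Start: joints at [-0.877, 0.359, 0.012, 0, -1.224, -0.288], TCP at [0.266, -0.62, 0.231] pointing down, gripper open.
Joint ranges: [-3.07, 3.07], [-1.43, 2.12], [-1.02, 1.25], [-3.03, 1.67], [-3.05, -0], [-3.03, 3.03]. Speed limits (rad/s): [2.39, 2.39, 3.01, 3.14, 3.14, 3.14].

### API

Orientations are given as a unit quaternion [w, x, y, z].
In Python, from workcell import get_state, grab_frame, camera_params, close_job, tcp_to_grasp gives the robot as it stands.
- The arm moves only by the shell command python3 -m pendant 'ROWS' [OPENING] [FORCE]. ROWS is text: rows parted by semicolons, each of 6 numbers parted by spaces: the shift along the tool's x, y, z in cm, then the turn, a rotation vector about the tool's x, y, z in rad. In form: dx dy dz ax ay az; .... A call has 1 to 12 rows; each row is the pose to reach, as a shift and turn from the pose measured when the call began, along the tool's axes at that moment; what a row does not reach only later rows make up. A row lasts 1/12 s, in which the tool goes at most 41.7 mm and 7.16 degrees, less where a joint would pass 70% of its speed; a pose out of reach is approached as far as the arm can. A call with a gripper value outside its range is refused whole. OPENING is the gripper's target within -1 to 1 (fully open at 1, half-way at 0, shut at -1), set as the call begins (- or left out, the last holds). The fingers move at their own pace and stop on an object; FORCE is the grip in N (left out, the last holds). Time passes only in rows, so rows that repeat a pose let the fingers close. It gives the time, the measured TCP pose, the force and the opening at its end, in the units of the state.
- get_state(): the state, without advancing time (a new reading comes with each control period).
- grab_frame(name): name is "side" or "top"; returns the picture (420x560x3 uint8, red, green, blue); there is no depth.
- camera_params(name): a dict with "mtx" (3x3 intrinsics, pixels), "eye" and "attitude" of the camera in the world. Camera axes: x right, y up, looking along -z (the intrinsics and any distortion apply to the point x, -y, -z); pixel columns grow to the right and rows downward; lengths in m; the calibration is good to about 2 mm. A picture is of the moment at which its call begins. camera_params takes no time and is no camera call.
- close_job(): hands the job in, once; it reports no verdict.
The state is a dict: "clock": time; "q": joint angles; "joint_velocities": joint speeds; "joint_efforts": joint torques, N m; "position": TCP position; "ee_rot": TCP orientation; "contact_force": force on the tool from outside, world axes, zero at the start; "torque": the same for the moment, N m; "width": finger opening in m.
Only numpy, scipy, OpenCV 4.12 (cv2) and the standard library are available. Lean on these libraries where they do the work, as an engineer would, in place of code of your own. Each camera call takes 0.05 s, during which the arm holds its last target.

### The job

Load the tilted feeder slide: lay the aluminium angle into the black angle that lines the track, then nest the blue angle inside the aluminium one, each with its tabbed leg upright against the upright leg behind it. Push each fully home into the V and down against the stop, setting it down rather than dropping it, and leave everything else where it is.

Things in the scene. Friction and masses are not known exactly. Their poses are not given: they have to be found in the camera images.
- grey_tab (a point): Loose aluminium angle, 0.27 kg, on the bench on one leg: 150 mm long, legs 45 mm, all 8 mm thick. Point: middle of the lift tab (44 long, 30 high, 8 thick) that carries the upright leg on upward, 60 mm above the underside. x along the length, y square to the upright leg, z up. Flat leg reaches to y -41 mm. Tab is off-centre: section spans x -48 to +102 mm of this point. Heel of the V: y +4, z -60.
- blue_tab (a point): Loose blue plastic angle, 0.15 kg, same size, axes and start as the aluminium one, but its tab lies off-centre to the other end: the section spans x -102 to +48 mm of this point, the middle of its tab, 60 mm above its underside.
- track: Fixed wooden V track lined with a fixed black angle (150 mm long, 8 mm thick). Origin: mid-length on the black angle's inner corner. x downhill (10 degrees) along the V to the stop face at x 75 mm (45 high); y into the black upright leg (face y 0, up to z 37; leans back 15 degrees); z up along that leg; floor leg is face z 0, to y -37. Sections do not slide down by themselves.
- grey_home (a point): Point in the track's frame, at (-27, -4, 60) mm, with the track's axes: where the aluminium section's tab point is, axes matching, when it is fully home in the black angle and against the stop.
- blue_home (a point): The same for the blue section nested in the aluminium one: its tab point when fully home, at (27, -12, 68) mm in the track's frame, 8 mm further in and up for the aluminium section's thickness.
- shelf: Fixed low bamboo shelf under the track: board 290 x 270 mm, its top 60 mm above the bench, with an upright end cheek 12 mm thick at y = -129 and +129 mm, up to 130 mm above the bench. Origin: centre of its footprint on the bench; z up.
- heatsink: Bystander: black finned heat sink, 80 (x) x 50 (y) x 64 mm high, loose on the bench beside the aluminium section, on its flat-leg side. Its nearest face is 45 mm or more from the tab, so open the gripper only part way there. Origin: centre of the underside.
- reelhub: Bystander: white plastic reel hub, 64 mm diameter, 66 mm high, loose on the bench beside the blue section, on its flat-leg side, 45 mm or more from the tab. Origin: centre of the underside.
- bushing: Bystander: bronze bushing, 48 mm diameter, 45 mm high, loose on the far strip of the shelf. Origin: centre of the underside.
- dipswitch: Bystander: blue DIP switch block, 60 x 22 x 14 mm, loose on the far strip of the shelf. Origin: centre of the underside.
- bottle: Bystander: upright bottle with blue cap, 54 mm diameter, 150 mm tall, loose on the bench between robot and shelf. Origin: centre of the underside.
- driver: Bystander: screwdriver 170 mm long, lying loose on the bench between robot and shelf. Origin: on its underside, x along it.
Not all that is in view belongs to the job. Leave any turquoise look-alike of the part that bears grey_tab alone.

How it is judged:
By the outcome, as a careful person would: the job done as asked, in the order asked, and still so for the second after the job is handed in, with the robot touching nothing.
It also fails if it takes over 59 s, if anything falls off the work surface, if the arm or the gripper's body presses on something with over 40 N, if the wrist force passes 120 N, or if a joint passes its speed limit or range.

## Working session

There is one attempt and no reset: what is moved stays moved. The work goes in short steps, Python scripts to look and compute and a shell command to move; the robot and the scene stay as the last step left them, time stands still between calls to the robot, and variables do not carry over. Pictures are saved under pics/ and viewed, and the job is handed in when it is done.

```bash
ls; mkdir -p pics; python3 - <<'E'
from workcell import *
import cv2,numpy as np
print(get_state()); print(tcp_to_grasp)
for n in("side","top"):
    print(n,camera_params(n)); cv2.imwrite(f"pics/{n}0.png",grab_frame(n)[:,:,::-1])
E
```

```text
pics
{'clock': 0.0, 'q': array([-8.76906801e-01,  3.59384045e-01,  1.10806109e-02, -3.71780265e-04,
       -1.22405482e+00, -2.88050841e-01]), 'joint_velocities': array([ 5.35137391e-04, -9.74023639e-05,  5.06128660e-04,  1.57162171e-04,
        1.65898021e-03, -1.77633174e-03]), 'joint_efforts': array([ 1.37070539e-03, -5.83325422e+01,  2.93423080e+01,  6.93671465e+00,
       -5.93758872e-03,  2.51206654e-05]), 'position': array([ 0.26625994, -0.61976652,  0.23037106]), 'ee_rot': array([ 0.69245608, -0.14191381,  0.69275884,  0.14300434]), 'contact_force': array([ 0.26158372, -0.37133854,  0.28139587]), 'torque': array([0.00164306, 0.00330877, 0.05801458]), 'width': 0.08501515911591706}
0.0187
side {'mtx': array([[462.70515119,   0.        , 280.14582376],
       [  0.        , 462.70515119, 212.13835461],
       [  0.        ,   0.        ,   1.        ]]), 'eye': array([-0.15140025,  0.68772686,  1.02793336]), 'attitude': array([-0.34378343, -0.15467245,  0.37484295,  0.84698415])}
top {'mtx': array([[399.50234813,   0.        , 280.52498318],
       [  0.        , 399.50234813, 207.86675838],
       [  0.        ,   0.        ,   1.        ]]), 'eye': array([4.27657237e-01, 2.61012424e-05, 1.02415133e+00]), 'attitude': array([ 0.70814782,  0.04886273, -0.04184592, -0.70312731])}
```

View pics/side0.png

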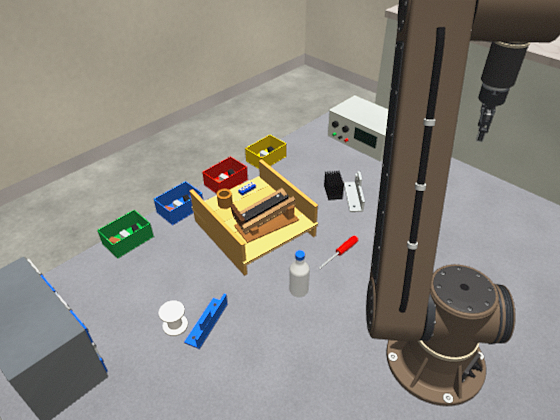

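View pics/top0.png

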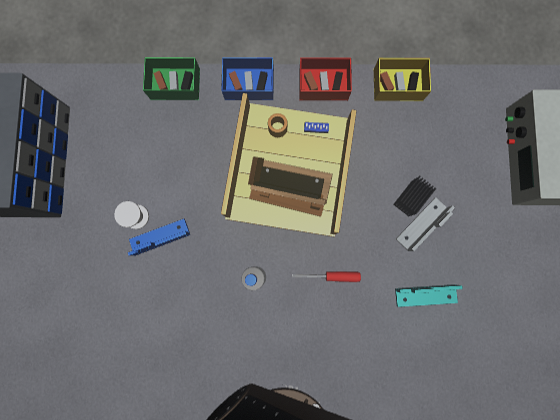

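The top view shows the aluminium angle at about (425,223) with the heat sink at (413,195). The turquoise look-alike is at (428,297), and the blue angle at (160,237) has the reel hub at (130,214) beside it. The track is at (290,185) and its stop looks to be at the left end, near (257,170). The grey one fits `grey_tab`: it is aluminium coloured and has the heat sink on its flat-leg side. I'll confirm with enlarged crops.

```bash
cat > h.py <<'E'
import numpy as np,cv2
from scipy.spatial.transform import Rotation as R
from workcell import *
def rot(q): return R.from_quat(np.array(q)[[1,2,3,0]])
def ray(n,u,v):
    p=camera_params(n);K=p['mtx'];d=np.array([(u-K[0,2])/K[0,0],-(v-K[1,2])/K[1,1],-1.])
    return p['eye'],rot(p['attitude']).apply(d/np.linalg.norm(d))
def onz(n,u,v,z):
    e,d=ray(n,u,v);return e+d*(z-e[2])/d[2]
def tri(ps,pt):
    e1,d1=ray('side',*ps);e2,d2=ray('top',*pt)
    A=np.array([d1,-d2]).T;s=np.linalg.lstsq(A,e2-e1,rcond=None)[0]
    a=e1+s[0]*d1;b=e2+s[1]*d2;return (a+b)/2,np.linalg.norm(a-b)
def proj(n,P):
    p=camera_params(n);c=rot(p['attitude']).inv().apply(np.array(P)-p['eye']);K=p['mtx']
    return np.array([K[0,0]*c[0]/-c[2]+K[0,2],K[1,1]*(-c[1])/-c[2]+K[1,2]])
def crop(src,out,x0,y0,w,h,s):
    im=cv2.imread(src)[y0:y0+h,x0:x0+w];im=cv2.resize(im,None,fx=s,fy=s,interpolation=cv2.INTER_CUBIC)
    for x in range(0,w,10):
        cv2.line(im,(x*s,0),(x*s,5 if x%50 else 12),(0,0,255),1)
        if x%20==0: cv2.putText(im,str(x0+x),(x*s,22),0,.35,(0,0,255),1)
    for y in range(0,h,10):
        cv2.line(im,(0,y*s),(5,y*s),(0,0,255),1)
        if y%20==0: cv2.putText(im,str(y0+y),(8,y*s+4),0,.35,(0,0,255),1)
    cv2.imwrite(out,im)
E
python3 - <<'E'
from h import *
crop('pics/top0.png','pics/c1.png',380,160,90,90,6)
crop('pics/top0.png','pics/c2.png',105,190,100,75,8)
crop('pics/top0.png','pics/c3.png',215,90,150,150,4)
crop('pics/side0.png','pics/c4.png',310,155,70,70,8)
crop('pics/side0.png','pics/c5.png',150,280,100,75,8)
crop('pics/side0.png','pics/c6.png',185,155,140,120,5)
E
```

```text
(no output)
```

View pics/c1.png

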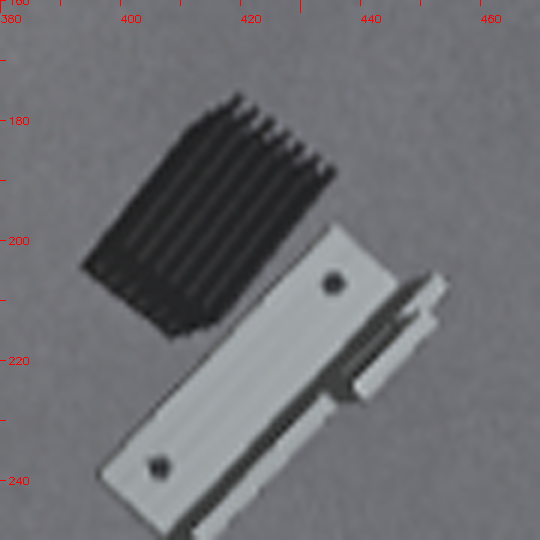

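View pics/c2.png

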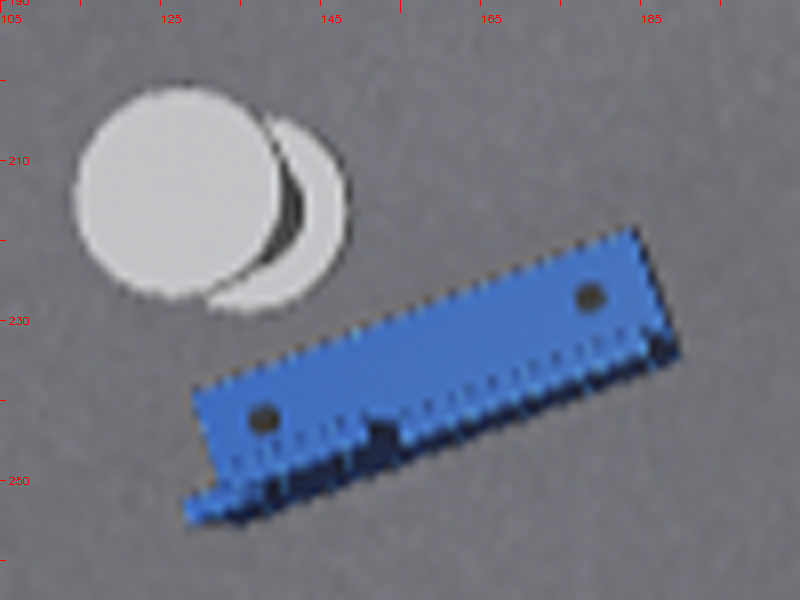

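View pics/c3.png

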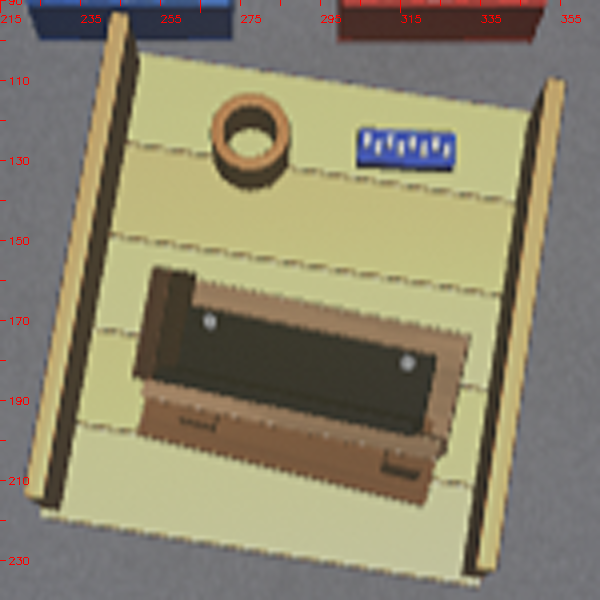

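View pics/c4.png

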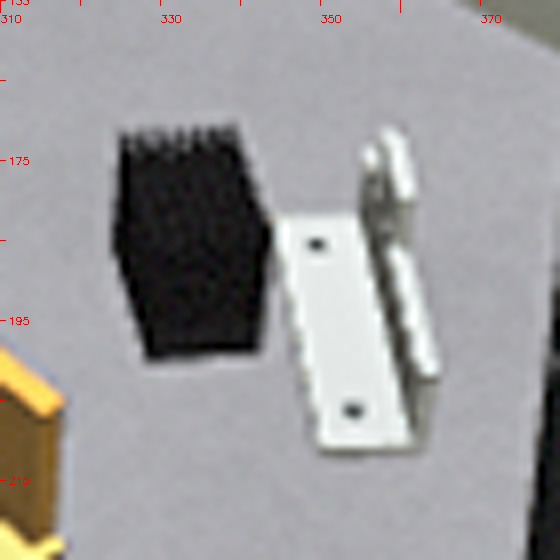

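View pics/c5.png

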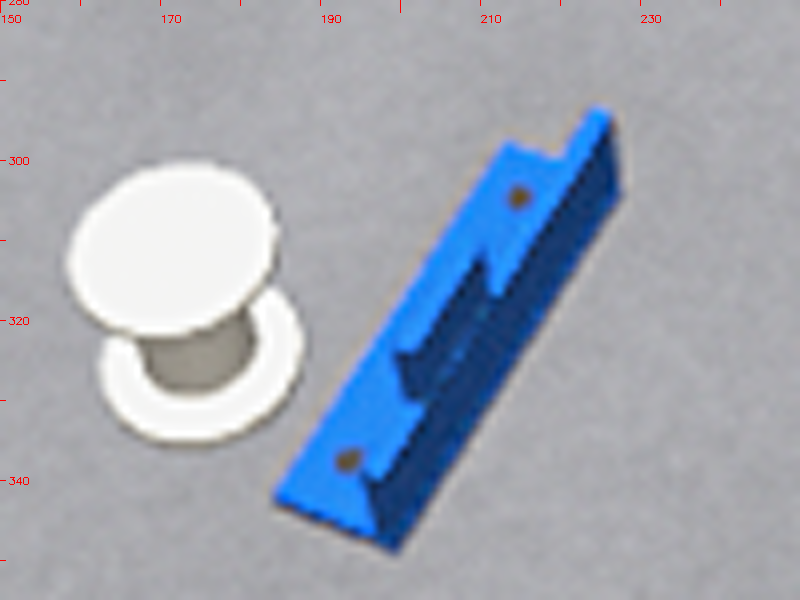

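View pics/c6.png

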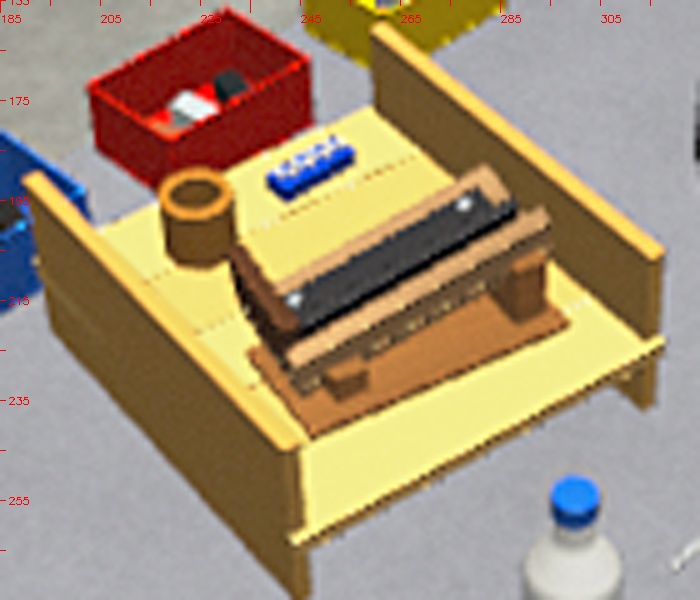

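The crops show:
- **Grey:** flat leg towards the heat sink, with its outer-edge corners at top (435.5,196.7) and (396,239). The tab is at the upper-right end. Turquoise is a separate part at (428,297), so grey is the right one.
- **Blue:** flat leg towards the hub, with corners at (129,239) and (184,218.5). The tab is nearer the left end.
- **Track:** screws at top (267,170) and (317,180), with the stop on the left (+Y). Its upright leg is on the robot side.

Next I'll work out the poses.

```bash
python3 - <<'E'
from h import *
np.set_printoptions(precision=4,suppress=True)
cam='top'
# grey: A short end, B long end of flat-leg outer edge z=8mm ; x from A to B
def sec(A,B,xa,xb):  # A->B is +x
    a=onz('top',*A,.008);b=onz('top',*B,.008)
    x=(b-a)/np.linalg.norm(b-a); y=np.cross([0,0,1],x)
    m=(a+b)/2; P=m-x*(xa+xb)/2+y*.041; P[2]=.060
    return P,x,y,np.linalg.norm(b-a)
g=sec((435.5,196.7),(395.8,238.8),-.048,.102)
b=sec((183.7,218.3),(128.8,238.5),-.102,.048)
im={n:cv2.imread(f'pics/{n}0.png') for n in('side','top')}
for nm,s,xs in(('g',g,(-.048,.102)),('b',b,(-.102,.048))):
    P,x,y,L=s;z=np.array([0,0,1.]);print(nm,P,x,y,L,'yaw',np.degrees(np.arctan2(x[1],x[0])))
    pts=[(xx,yy,zz) for xx in xs for yy,zz in((-.041,-.052),(-.004,-.015),(.004,-.015),(.004,-.06))]+[(s_*.022,yy,zz) for s_ in(-1,1) for yy in(-.004,.004) for zz in(-.015,.015)]
    for n in im:
        for q in pts:
            u=proj(n,P+x*q[0]+y*q[1]+z*q[2]); s[1]; 
            im[n]=im[n]
            cv2.circle(im[n],(0,0),0,(0,0,0))
        globals().setdefault('draw',[]).extend([(n,proj(n,P+x*q[0]+y*q[1]+z*q[2])) for q in pts])
def cr(n,out,x0,y0,w,h,s):
    o=cv2.resize(im[n][y0:y0+h,x0:x0+w],None,fx=s,fy=s,interpolation=cv2.INTER_CUBIC)
    for m,u in draw:
        if m==n: cv2.circle(o,(int((u[0]+.5-x0)*s),int((u[1]+.5-y0)*s)),2,(0,0,255),-1)
    return o
o=[cr('top','',385,190,75,70,5),cr('side','',335,165,40,60,5),cr('top','',115,200,85,70,5),cr('side','',175,285,65,70,5)]
W=np.zeros((720,760,3),np.uint8)
W[:350,:375]=o[0];W[:300,380:580]=o[1];W[360:710,:425]=o[2];W[360:710,430:755]=o[3]
cv2.imwrite('pics/m1.png',cv2.resize(W,None,fx=.8,fy=.8))
crop('pics/top0.png','pics/t1.png',243,150,95,70,8)
crop('pics/side0.png','pics/t2.png',228,185,72,60,11)
print('ts',tri((241.3,214.8),(266.9,169.8)),tri((275.6,195.5),(316.3,180.1)))
E
```

```text
g [ 0.5269 -0.3825  0.06  ] [-0.7198  0.6942  0.    ] [-0.6942 -0.7198  0.    ] 0.15079743896801398 yaw 136.0395225751425
b [0.456  0.3383 0.06  ] [-0.356   0.9345  0.    ] [-0.9345 -0.356   0.    ] 0.1479382120334384 yaw 110.85744256350472
ts (array([0.6394, 0.0443, 0.1001]), np.float64(0.005266234171374182)) (array([ 0.6104, -0.0708,  0.1226]), np.float64(0.004203264364022297))
```

View pics/m1.png

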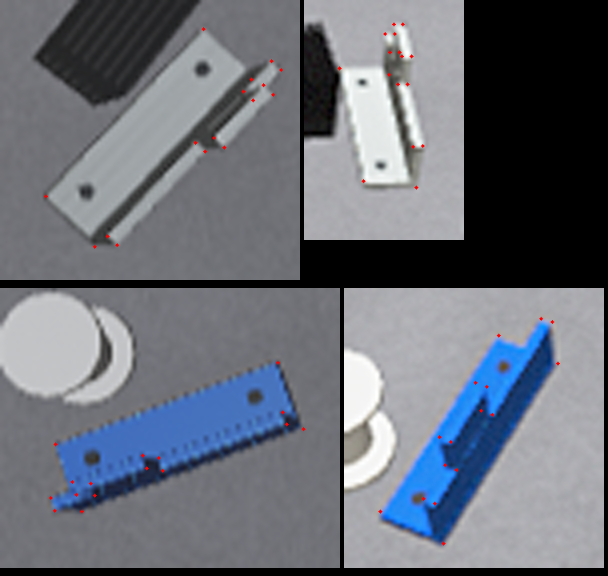

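View pics/t1.png

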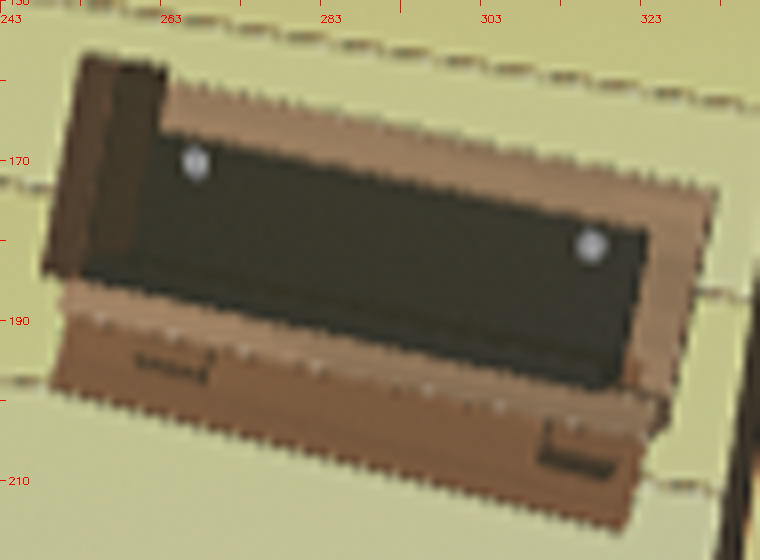

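View pics/t2.png

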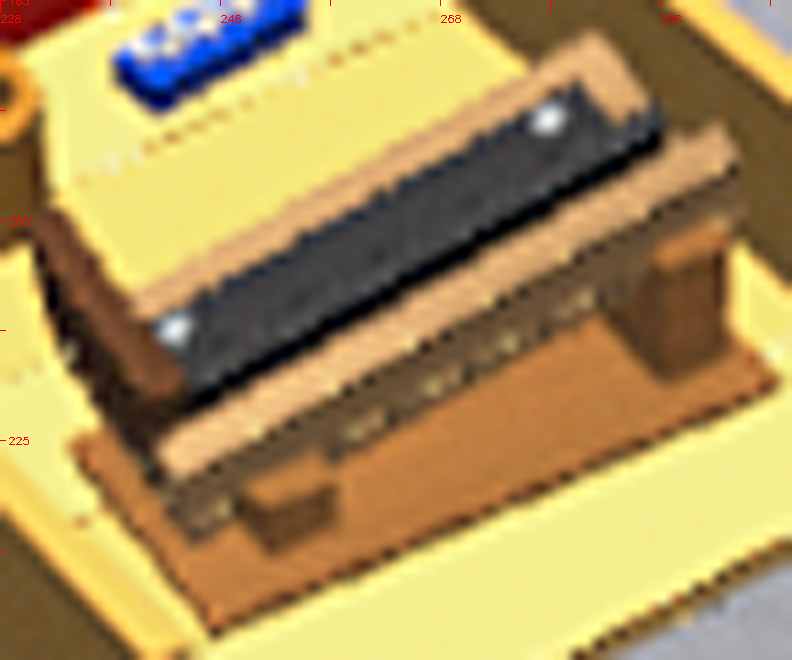

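The projected corners agree with the pictures to about 1 px for both sections. For the track I'll use triangulated corners and known heights to check the calibration bias between the two views.

```bash
cat >> h.py <<'E'
def track(psi):
    c,s=np.cos,np.sin;Z=np.array([0,0,1.]);a,l=np.radians(10),np.radians(15)
    xh=np.array([c(psi),s(psi),0]);yh=np.array([-s(psi),c(psi),0])
    x=xh*c(a)-Z*s(a);zn=Z*c(a)+xh*s(a);y=c(l)*yh-s(l)*zn;z=c(l)*zn+s(l)*yh
    return np.array([x,y,z]).T
E
python3 - <<'E'
from h import *
np.set_printoptions(precision=4,suppress=True)
# bias: side pixels (c4: /8+..): grey A, B ; blue corners
for nm,s,t in(('gA',(344.3,181.6),(435.5,196.7)),('gB',(349.6,210.3),(395.8,238.8)),('bUp',(213.2,297.5),(183.7,218.3)),('bLo',(184,341.7),(128.8,238.5))):
    print(nm,onz('side',*s,.008),onz('top',*t,.008),tri(s,t))
# dipswitch/bushing/bed corners: black floor upper end outer corner
print('floor(-75,-37)',tri((280.1,192.2),(323.3,178.3)))
Ps=[tri((243.5,214.3),(267.0,170.0)),tri((277.2,195.3),(316.5,180.2))]
print(Ps)
m=(Ps[0][0]+Ps[1][0])/2
for deg in(75.,76.5):
    M=track(np.radians(deg)); O=m+M@np.array([0,.0185,0])
    im={n:cv2.imread(f'pics/{n}0.png') for n in('side','top')}
    pts=[(-75,-37,0),(75,-37,0),(75,-37,45),(75,0,45),(-75,0,37),(-75,8,37),(75,8,37),(0,-37,0),(0,8,37),(0,0,0)]
    out=[]
    for n,x0,y0,w,h,s in(('top',243,150,95,70,7),('side',228,185,72,60,9)):
        o=cv2.resize(im[n][y0:y0+h,x0:x0+w],None,fx=s,fy=s,interpolation=cv2.INTER_CUBIC)
        for q in pts:
            u=proj(n,O+M@np.array(q)/1000);cv2.circle(o,(int((u[0]+.5-x0)*s),int((u[1]+.5-y0)*s)),3,(0,0,255),-1)
        cv2.imwrite(f'pics/tr_{n}_{deg}.png',o)
    print(deg,O,M)
E
```

```text
gA [ 0.5876 -0.3887  0.008 ] [ 0.5902 -0.3866  0.008 ] (array([ 0.5891, -0.3879,  0.0075]), np.float64(0.0033307381137278585))
gB [ 0.4802 -0.2812  0.008 ] [ 0.4817 -0.2819  0.008 ] (array([ 0.4815, -0.2827,  0.0061]), np.float64(0.000694042813232259))
bUp [0.5274 0.26   0.008 ] [0.5302 0.2585 0.008 ] (array([0.5301, 0.2589, 0.0047]), np.float64(0.001193938558890604))
bLo [0.4735 0.3991 0.008 ] [0.4776 0.3968 0.008 ] (array([0.4772, 0.3981, 0.0031]), np.float64(0.0014815133173197428))
floor(-75,-37) (array([ 0.6122, -0.0884,  0.1245]), np.float64(0.0011866822471175557))
[(array([0.6359, 0.0421, 0.1036]), np.float64(0.0003220454715475273)), (array([ 0.6082, -0.0725,  0.124 ]), np.float64(7.507444334765025e-05))]
75.0 [ 0.6046 -0.0114  0.1091] [[ 0.2549 -0.9446 -0.2066]
 [ 0.9513  0.2066  0.229 ]
 [-0.1736 -0.2549  0.9513]]
76.5 [ 0.6045 -0.0119  0.1091] [[ 0.2299 -0.9497 -0.2125]
 [ 0.9576  0.1818  0.2235]
 [-0.1736 -0.2549  0.9513]]
```

View pics/tr_top_76.5.png

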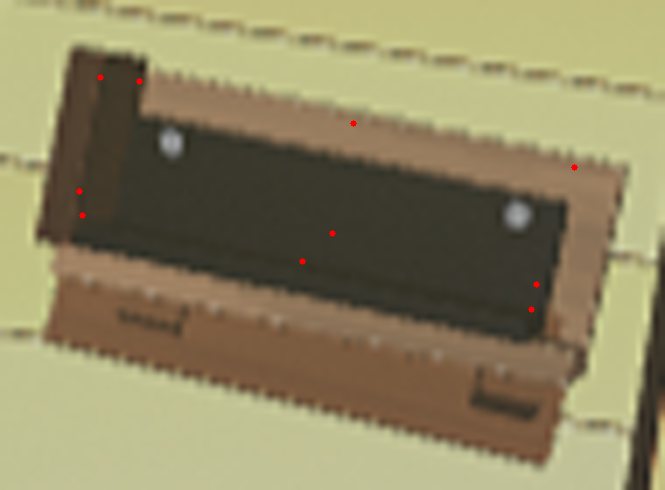

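View pics/tr_side_76.5.png

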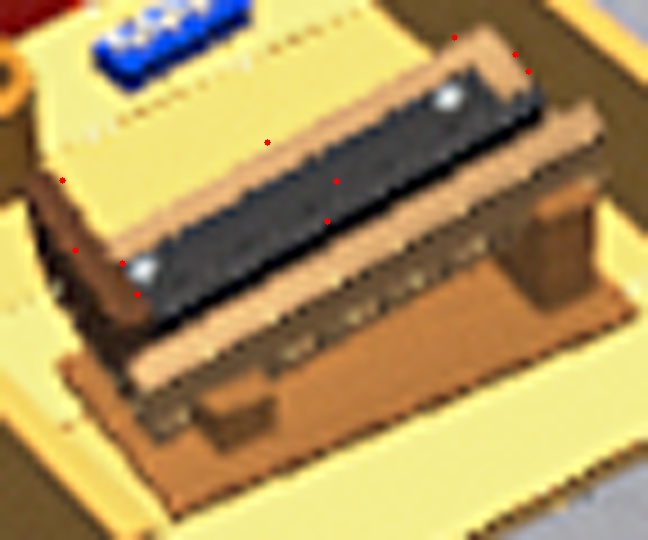

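```bash
python3 - <<'E'
from h import *
np.set_printoptions(precision=4,suppress=True)
T=[((-75,-37,0),tri((280.0,192.2),(323.2,178.4))),((-75,8,37),tri((287.6,195.2),(319.8,197.6))),((75,8,37),tri((243.9,220.7),(252.4,183.6)))]
d=T[2][1][0]-T[1][1][0];print('len',np.linalg.norm(d),'yaw',np.degrees(np.arctan2(d[1],d[0])),'slope',np.degrees(np.arcsin(d[2]/np.linalg.norm(d))))
for deg in(75,76,77):
    M=track(np.radians(deg))
    for q,(p,g) in T: print(deg,q,p,g,'O',p-M@np.array(q)/1000)
# yaw from other pieces: base front edge z=shelf+~? , shelf edges at z .06
for n,a,b,z in(('top',(249.3,198.3),(320.5,216.2),.06),('top',(225,218.5),(335,235.3),.06),('top',(263,166.5),(323.2,178.4),None)):
    if z: 
        A,B=onz(n,*a,z),onz(n,*b,z);e=A-B;print('edge',A,B,np.linalg.norm(e),np.degrees(np.arctan2(e[1],e[0])))
# floor outer edge: intersect sloped line: assume heights .1245 at -75, .1245-.026 at 75
A,B=onz('top',263,166.5,.0985),onz('top',323.2,178.4,.1245);e=A-B;print('flooredge',A,B,np.linalg.norm(e),np.degrees(np.arctan2(e[1],e[0])))
A,B=onz('top',252.4,183.6,.124),onz('top',319.8,197.6,.15);e=A-B;print('uprightedge',A,B,np.linalg.norm(e),np.degrees(np.arctan2(e[1],e[0])))
E
```

```text
len 0.15560429155499703 yaw 77.67744699015542 slope -8.453723286591885
75 (-75, -37, 0) [ 0.612  -0.088   0.1248] 0.0008518736481968642 O [ 0.5962 -0.009   0.1023]
75 (-75, 8, 37) [ 0.566  -0.0766  0.1463] 0.003930723743530607 O [ 0.6003 -0.0154  0.1002]
75 (75, 8, 37) [0.5989 0.0738 0.1235] 0.0018106840494345427 O [ 0.5949 -0.0077  0.1033]
76 (-75, -37, 0) [ 0.612  -0.088   0.1248] 0.0008518736481968642 O [ 0.5948 -0.0093  0.1023]
76 (-75, 8, 37) [ 0.566  -0.0766  0.1463] 0.003930723743530607 O [ 0.5993 -0.0148  0.1002]
76 (75, 8, 37) [0.5989 0.0738 0.1235] 0.0018106840494345427 O [ 0.5964 -0.0078  0.1033]
77 (-75, -37, 0) [ 0.612  -0.088   0.1248] 0.0008518736481968642 O [ 0.5935 -0.0096  0.1023]
77 (-75, 8, 37) [ 0.566  -0.0766  0.1463] 0.003930723743530607 O [ 0.5982 -0.0142  0.1002]
77 (75, 8, 37) [0.5989 0.0738 0.1235] 0.0018106840494345427 O [ 0.5978 -0.0078  0.1033]
edge [0.5751 0.0866 0.06  ] [ 0.5323 -0.087   0.06  ] 0.17875171320025518 76.14324737820955
edge [0.5252 0.1447 0.06  ] [ 0.4863 -0.1217  0.06  ] 0.26920945634129306 81.69853949481033
flooredge [0.6456 0.052  0.0985] [ 0.6124 -0.0878  0.1245] 0.1459905821832495 76.63140234961189
uprightedge [0.5995 0.0743 0.124 ] [ 0.5639 -0.0775  0.15  ] 0.15809887274313258 76.82494646692807
```

```bash
cat >> h.py <<'E'
GP=np.array([.5263,-.3828,0]);GY=np.radians(136.0)
BP=np.array([.4545,.3392,0]);BY=np.radians(110.9)
TO=np.array([.596,-.0095,.1035]);TY=np.radians(76.4)
def flat(y): c,s=np.cos(y),np.sin(y);return np.array([[c,-s,0],[s,c,0],[0,0,1.]])
def tool(Mp,sg): return np.array([-Mp[:,2],sg*Mp[:,1],sg*Mp[:,0]]).T
def go(pos,M):
    """rows needed from now to reach TCP pos, rotation M"""
    s=get_state();r=rot(s['ee_rot']);d=r.inv().apply(np.array(pos)-s['position'])*100
    w=(r.inv()*R.from_matrix(M)).as_rotvec()
    print('shift cm',d.round(2),'turn',w.round(3),'deg',np.degrees(np.linalg.norm(w)).round(1),'rows>=',max(np.linalg.norm(d)/4.17,np.linalg.norm(w)/.125).round(1))
def rel(M,O,s=None):
    """TCP pose in frame (M,O), mm"""
    s=s or get_state();r=rot(s['ee_rot']).as_matrix()
    print('TCP in frame mm',(M.T@(s['position']-O)*1000).round(1),'axes err',R.from_matrix(M.T@r).as_matrix().round(3).tolist())
E
python3 - <<'E'
from h import *
s=get_state();print(rot(s['ee_rot']).as_matrix().round(3))
for sg in(1,-1):
    M=tool(flat(GY),sg);go(GP+[0,0,.16],M)
    T=tool(track(TY),sg); print('grey->track',R.from_matrix(M.T@T).as_rotvec().round(3),'blue',R.from_matrix(T.T@tool(flat(BY),sg)).as_rotvec().round(3))
E
```

```text
[[-0.001 -0.395  0.919]
 [ 0.001  0.919  0.395]
 [-1.     0.001 -0.   ]]
shift cm [ 7.06 11.5  33.25] turn [-1.968e+00  1.000e-03 -1.000e-03] deg 112.8 rows>= 15.7
grey->track [ 1.009  0.293 -0.147] blue [-0.574 -0.247  0.201]
shift cm [ 7.06 11.5  33.25] turn [ 1.174e+00 -1.000e-03 -1.000e-03] deg 67.2 rows>= 9.4
grey->track [ 1.009 -0.293  0.147] blue [-0.574  0.247 -0.201]
```

Using tool y = +part y keeps joint 6 near mid-range through all three places. I'll approach above the grey tab with the gripper partly open.

```bash
python3 -m pendant '0.6 1 2.8 -0.12 0 0; 1.2 2 5.6 -0.24 0 0; 1.8 3 8.4 -0.36 0 0; 2.4 4 11 -0.48 0 0; 3 5 14 -0.6 0 0; 3.5 6 16.6 -0.72 0 0; 4 7 19.4 -0.84 0 0; 4.5 7.8 22 -0.96 0 0; 5 8.5 25 -1.08 0 0; 5.5 9.2 28 -1.2 0 0; 6 10 30.5 -1.32 0 0; 6.5 10.8 32 -1.44 0 0' -0.4 40
python3 -c "
from h import *
go(GP+[0,0,.15],tool(flat(GY),1))"
```

```text
clock: 1.1
position: [0.5195, -0.3926, 0.1647]
ee_rot: [0.425, -0.565, 0.425, 0.566]
contact_force: [-0.3, -0.9, -0.9]
width: 0.0255
shift cm [ 1.47 -0.92  0.75] turn [-0.521  0.002 -0.   ] deg 29.8 rows>= 4.2
```

```bash
python3 -m pendant '0.5 -0.2 0.2 -0.12 0 0; 1 -0.5 0.4 -0.24 0 0; 1.4 -0.7 0.6 -0.36 0 0; 1.47 -0.92 0.75 -0.48 0 0; 1.47 -0.92 0.75 -0.521 0.002 0; 1.47 -0.92 0.75 -0.521 0.002 0; 1.47 -0.92 0.75 -0.521 0.002 0'
python3 - <<'E'
from h import *
go(GP+[0,0,.046],tool(flat(GY),1)); print(get_state()['q'])
for n in('top','side'): cv2.imwrite(f'pics/{n}1.png',grab_frame(n)[:,:,::-1])
crop('pics/top1.png','pics/k1.png',380,160,90,90,6)
crop('pics/side1.png','pics/k2.png',310,140,90,90,6)
E
```

```text
clock: 1.68
position: [0.5261, -0.3827, 0.1497]
ee_rot: [0.265, -0.655, 0.265, 0.656]
contact_force: [0.1, -0.2, 0.6]
width: 0.0254
shift cm [ 1.037e+01 -1.000e-02 -3.000e-02] turn [-0.002  0.001 -0.   ] deg 0.1 rows>= 2.5
[-3.29564219e-01  3.78279878e-01 -1.52998476e-01  2.26158508e-05
 -1.04027357e+00  1.13087032e+00]
```

View pics/k2.png

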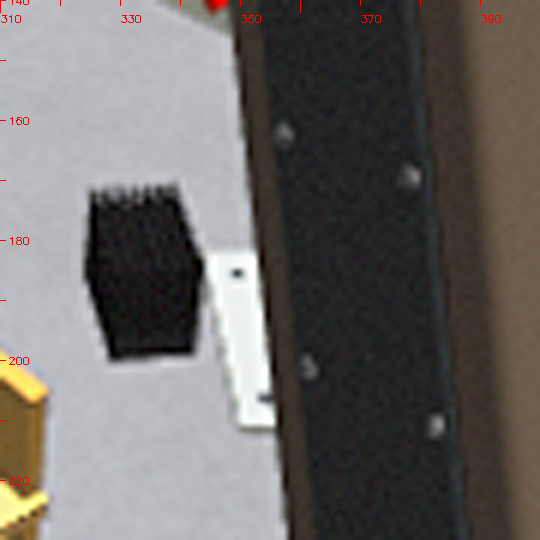

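The arm hides the tab in the side view, so I'll descend on the measured pose and watch the force.

```bash
python3 -m pendant '2.5 0 0 0 0 0; 5 0 0 0 0 0; 6.5 0 0 0 0 0; 7.5 0 0 0 0 0; 8.5 0 0 0 0 0; 9.4 0 0 0 0 0; 10.1 0 0 0 0 0; 10.37 0 0 0 0 0; 10.37 0 0 0 0 0'
python3 -m pendant '0 0 0 0 0 0; 0 0 0 0 0 0; 0 0 0 0 0 0; 0 0 0 0 0 0; 0 0 0 0 0 0; 0 0 0 0 0 0' -1 60
python3 - <<'E'
from h import *
rel(flat(GY),GP)
E
```

```text
clock: 2.53
position: [0.5259, -0.3828, 0.0458]
ee_rot: [0.265, -0.655, 0.265, 0.656]
contact_force: [0.3, -0.1, -0.4]
width: 0.0258
clock: 3.03
position: [0.5264, -0.383, 0.0464]
ee_rot: [-0.265, 0.656, -0.265, -0.655]
contact_force: [0.2, 0.0, 3.3]
width: 0.0071
TCP in frame mm [-0.2  0.  46.4] axes err [[-0.0, 0.002, 1.0], [0.0, 1.0, -0.002], [-1.0, 0.0, -0.0]]
```

Grip holds at 7 mm on the 8 mm tab. Lifting.

```bash
python3 -m pendant '-0.5 0 0 0 0 0; -1.5 0 0 0 0 0; -4 0 0 0 0 0; -7 0 0 0 0 0; -11 0 0 0 0 0; -15 0 0 0 0 0; -19 0 0 0 0 0; -22 0 0 0 0 0; -22 0 0 0 0 0; -22 0 0 0 0 0'
python3 - <<'E'
from h import *
M=track(TY);T=tool(M,1)
go(TO+M@np.array([-.042,-.016,.135]),T); print(TO+M@np.array([-.042,-.016,.135]),get_state()['width'])
for n in('side','top'): cv2.imwrite(f'pics/{n}2.png',grab_frame(n)[:,:,::-1])
crop('pics/top2.png','pics/k3.png',380,150,100,100,5)
E
```

```text
clock: 3.87
position: [0.5269, -0.3831, 0.2694]
ee_rot: [-0.265, 0.657, -0.265, -0.654]
contact_force: [0.4, -0.4, -4.2]
width: 0.0071
shift cm [  2.57 -29.09  21.81] turn [ 1.007  0.29  -0.143] deg 60.6 rows>= 8.7
[ 0.57282825 -0.02241251  0.24329033] 0.007115078995838078
```

View pics/side2.png

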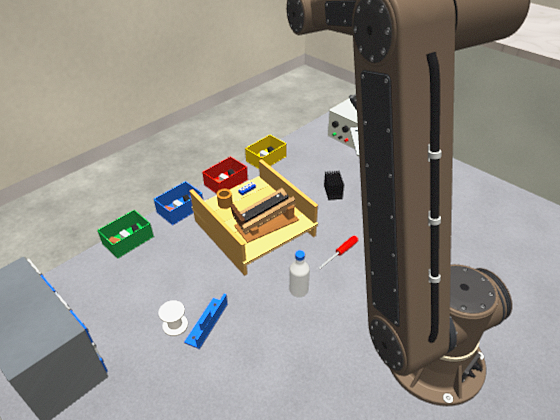

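The side view shows the section off the bench and the heat sink at (334,185) undisturbed. Now the transfer to above the track.

```bash
python3 -m pendant '0.1 -2.5 1.8 0.09 0.026 -0.013; 0.3 -5 3.7 0.18 0.052 -0.026; 0.5 -7.5 5.5 0.27 0.078 -0.039; 0.8 -10 7.4 0.36 0.104 -0.052; 1 -12.5 9.2 0.45 0.13 -0.065; 1.3 -15 11 0.54 0.156 -0.078; 1.5 -17.5 13 0.63 0.182 -0.09; 1.8 -20 15 0.72 0.208 -0.103; 2 -22.5 16.8 0.81 0.234 -0.116; 2.2 -25 18.7 0.9 0.26 -0.129; 2.4 -27.5 20.6 0.97 0.28 -0.138; 2.57 -29.09 21.81 1.007 0.29 -0.143'
python3 -m pendant '0 0 0 0 0 0; 0 0 0 0 0 0'
python3 - <<'E'
from h import *
M=track(TY);T=tool(M,1)
go(TO+M@np.array([-.042,-.016,.105]),T);print(get_state()['q'].round(2))
for n in('side','top'): cv2.imwrite(f'pics/{n}3.png',grab_frame(n)[:,:,::-1])
crop('pics/side3.png','pics/k4.png',180,130,140,120,5)
E
```

```text
clock: 4.97
position: [0.5699, -0.0209, 0.2384]
ee_rot: [0.552, -0.546, 0.538, 0.329]
contact_force: [0.6, 0.6, -2.9]
width: 0.0072
clock: 5.13
position: [0.5686, -0.0194, 0.236]
ee_rot: [0.55, -0.546, 0.539, 0.33]
contact_force: [-0.2, -0.5, -2.8]
width: 0.0074
shift cm [ 2.46 -0.67 -0.31] turn [ 0.001 -0.004 -0.011] deg 0.6 rows>= 0.6
[ 0.5   0.07 -0.54  0.38 -0.93 -0.93]
```

View pics/k4.png

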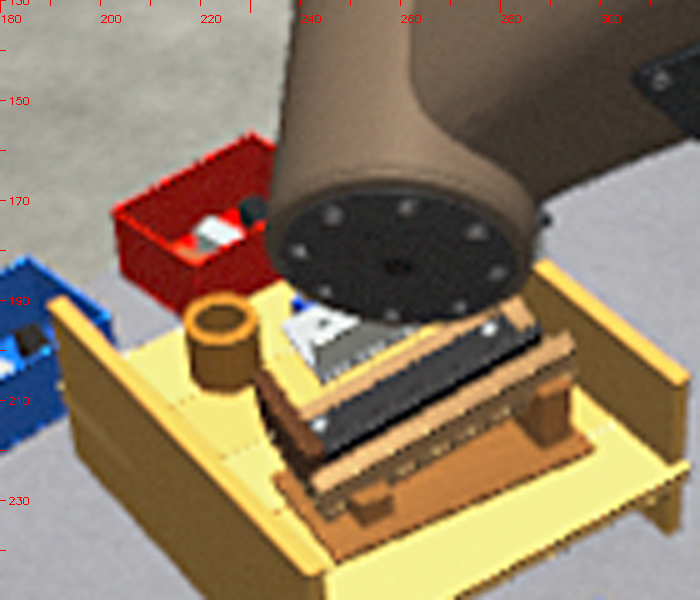

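View pics/top3.png

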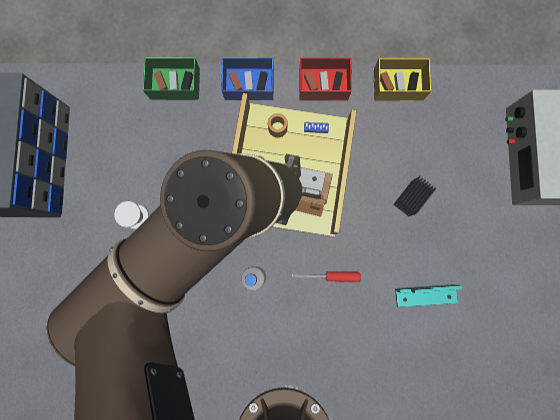

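The section hangs above the track in the right attitude, with its end face visible at about (240,202) in the side view. Descending in small steps.

```bash
python3 -m pendant '1.2 -0.3 -0.15 0 -0.002 -0.005; 2.4 -0.6 -0.3 0 -0.004 -0.011; 3.4 -0.6 -0.3 0 -0.004 -0.011; 4.4 -0.6 -0.3 0 -0.004 -0.011; 4.9 -0.6 -0.3 0 -0.004 -0.011; 4.9 -0.6 -0.3 0 -0.004 -0.011; 4.9 -0.6 -0.3 0 -0.004 -0.011'
python3 - <<'E'
from h import *
M=track(TY);T=tool(M,1)
rel(M,TO);go(TO+M@np.array([-.042,-.016,.065]),T)
for n in('side','top'): cv2.imwrite(f'pics/{n}4.png',grab_frame(n)[:,:,::-1])
crop('pics/side4.png','pics/k5.png',220,170,100,75,8)
crop('pics/top4.png','pics/k6.png',240,140,110,80,7)
E
```

```text
clock: 5.82
position: [0.5838, -0.0367, 0.1922]
ee_rot: [0.553, -0.548, 0.535, 0.328]
contact_force: [-0.0, -0.1, -2.4]
width: 0.0075
TCP in frame mm [-44.2 -16.   80.9] axes err [[0.0, 0.002, 1.0], [-0.001, 1.0, -0.002], [-1.0, -0.001, 0.0]]
shift cm [1.59 0.   0.22] turn [-0.002  0.     0.001] deg 0.1 rows>= 0.4
```

View pics/k5.png

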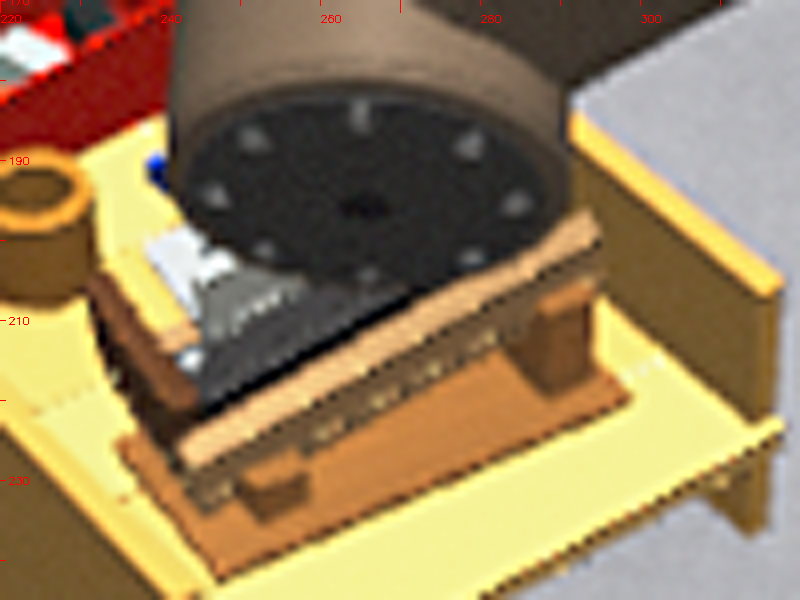

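View pics/k6.png

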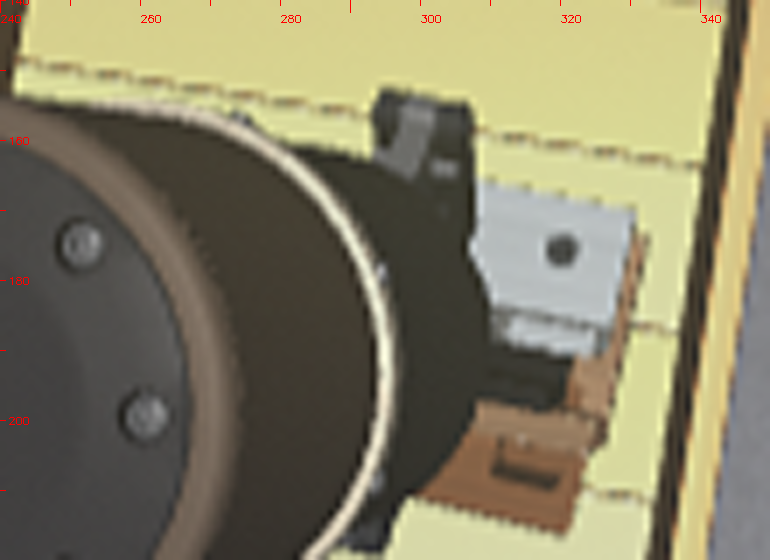

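The top view shows the grey section parallel to the track and short of the upright, its uphill corner near (329,170). I'll continue slowly, watching the force.

```bash
python3 -m pendant '0.5 0.1 0.1 0 0 0; 1 0.2 0.2 0 0 0; 1.5 0.3 0.2 0 0 0; 2 0.3 0.2 0 0 0; 2.3 0.4 0.2 0 0 0; 2.5 0.4 0.2 0 0 0; 2.5 0.4 0.2 0 0 0'
python3 - <<'E'
from h import *
M=track(TY);s=get_state()
rel(M,TO);print('F track',(M.T@s['contact_force']).round(1))
e=proj('top',TO+M@np.array([-.0922,-.057,.0425]));print(e)
E
```

```text
clock: 6.5
position: [0.586, -0.0393, 0.1671]
ee_rot: [0.553, -0.548, 0.535, 0.328]
contact_force: [-0.6, 0.0, -2.2]
width: 0.007
TCP in frame mm [-41.9 -12.2  56. ] axes err [[0.001, 0.001, 1.0], [-0.001, 1.0, -0.001], [-1.0, -0.001, 0.001]]
F track [ 0.3  1.2 -2. ]
[330.43844881 170.47721813]
```

```bash
cat > f.py <<'E'
from h import *
M=track(TY);s=get_state();rel(M,TO,s);print('F track',(M.T@s['contact_force']).round(1),'tq',(M.T@s['torque']).round(2),'t',round(s['clock'],2))
E
python3 -m pendant '0.15 0 0 0 0 0; 0.3 0 0 0 0 0; 0.45 0 0 0 0 0; 0.6 0 0 0 0 0; 0.6 0 0 0 0 0'; python3 f.py
python3 -m pendant '0.1 0 0 0 0 0; 0.2 0 0 0 0 0; 0.3 0 0 0 0 0; 0.3 0 0 0 0 0'; python3 f.py
```

```text
clock: 6.92
position: [0.5874, -0.0406, 0.1613]
ee_rot: [0.553, -0.548, 0.535, 0.328]
contact_force: [0.1, 0.4, -2.5]
width: 0.0072
TCP in frame mm [-41.8 -12.3  49.9] axes err [[0.001, 0.001, 1.0], [-0.001, 1.0, -0.001], [-1.0, -0.001, 0.001]]
F track [ 0.9  0.6 -2.3] tq [ 1.05 -0.66 -0.  ] t 6.92
clock: 7.25
position: [0.5879, -0.0408, 0.1613]
ee_rot: [0.554, -0.549, 0.534, 0.327]
contact_force: [-22.6, 11.2, 26.2]
width: 0.0076
TCP in frame mm [-41.8 -12.7  49.7] axes err [[0.001, 0.001, 1.0], [-0.004, 1.0, -0.001], [-1.0, -0.004, 0.001]]
F track [ 0.9 16.8 32.3] tq [ 7.26 -1.05  0.1 ] t 7.25
```

Contact with 32 N at z≈49.8 in my frame against 46.4 expected, so my track height may be about 3 mm low. I'll ease up, then move in y towards the upright and feel for it.

```bash
python3 -m pendant '-0.2 0 0 0 0 0; -0.2 0.2 0 0 0 0; -0.2 0.4 0 0 0 0; -0.2 0.5 0 0 0 0; -0.2 0.5 0 0 0 0'; python3 f.py
python3 -m pendant '0 0.1 0 0 0 0; 0 0.2 0 0 0 0; 0 0.3 0 0 0 0; 0 0.3 0 0 0 0'; python3 f.py
```

```text
clock: 7.67
position: [0.5822, -0.0396, 0.1613]
ee_rot: [0.554, -0.549, 0.534, 0.327]
contact_force: [1.1, -0.3, -1.6]
width: 0.0072
TCP in frame mm [-42.1  -7.1  51.2] axes err [[0.001, 0.001, 1.0], [-0.003, 1.0, -0.001], [-1.0, -0.003, 0.001]]
F track [ 0.3 -0.7 -1.8] tq [ 1.09 -0.68  0.08] t 7.67
clock: 8.0
position: [0.5791, -0.0392, 0.1603]
ee_rot: [0.553, -0.548, 0.534, 0.327]
contact_force: [0.0, 0.4, -2.5]
width: 0.0068
TCP in frame mm [-42.2  -3.8  50.9] axes err [[0.0, 0.001, 1.0], [-0.002, 1.0, -0.001], [-1.0, -0.002, 0.0]]
F track [ 0.9  0.7 -2.3] tq [ 1.09 -0.61  0.02] t 8.0
```

```bash
python3 -m pendant '0 0.1 0 0 0 0; 0 0.2 0 0 0 0; 0 0.2 0 0 0 0'; python3 f.py
python3 -m pendant '0 0.1 0 0 0 0; 0 0.2 0 0 0 0; 0 0.2 0 0 0 0'; python3 f.py
```

```text
clock: 8.25
position: [0.577, -0.0389, 0.1597]
ee_rot: [0.553, -0.548, 0.535, 0.327]
contact_force: [-0.5, 0.5, -2.8]
width: 0.0069
TCP in frame mm [-42.3  -1.6  50.9] axes err [[0.0, 0.001, 1.0], [-0.002, 1.0, -0.001], [-1.0, -0.002, 0.0]]
F track [ 0.9  1.3 -2.5] tq [ 1.09 -0.63  0.08] t 8.25
clock: 8.5
position: [0.5764, -0.0381, 0.1601]
ee_rot: [0.554, -0.549, 0.534, 0.327]
contact_force: [5.7, -3.0, -2.0]
width: 0.0069
TCP in frame mm [-41.8  -1.1  51.6] axes err [[0.001, 0.001, 1.0], [-0.005, 1.0, -0.001], [-1.0, -0.005, 0.001]]
F track [-1.2 -5.5 -3.8] tq [-1.2  -0.05 -0.11] t 8.5
```

Upright contact came at y≈-1. Both offsets fit a track origin about 3 mm further back and up, which is within the measurement error. Next I'll lower onto the floor leg.

```bash
python3 -m pendant '0.05 -0.05 0 0 0 0; 0.12 -0.05 0 0 0 0; 0.2 -0.05 0 0 0 0; 0.2 -0.05 0 0 0 0'; python3 f.py
```

```text
clock: 8.83
position: [0.5774, -0.0386, 0.1585]
ee_rot: [0.554, -0.549, 0.533, 0.327]
contact_force: [-1.2, 0.4, 0.5]
width: 0.0069
TCP in frame mm [-41.7  -1.7  49.8] axes err [[0.001, 0.001, 1.0], [-0.005, 1.0, -0.001], [-1.0, -0.005, 0.001]]
F track [0.  1.1 0.9] tq [ 1.29 -0.58 -0.  ] t 8.83
```

```bash
python3 -m pendant '-0.03 0 0.25 0 0 0; -0.03 0 0.5 0 0 0; -0.03 0 0.75 0 0 0; -0.03 0 0.95 0 0 0; -0.03 0 0.95 0 0 0'; python3 f.py
python3 -m pendant '0 0 0.1 0 0 0; 0 0 0.2 0 0 0; 0 0 0.2 0 0 0'; python3 f.py
python3 - <<'E'
from h import *
for n in('side','top'): cv2.imwrite(f'pics/{n}5.png',grab_frame(n)[:,:,::-1])
crop('pics/side5.png','pics/k7.png',220,170,100,75,8)
E
```

```text
clock: 9.25
position: [0.5796, -0.029, 0.1569]
ee_rot: [0.554, -0.549, 0.533, 0.327]
contact_force: [-0.5, -0.5, -2.5]
width: 0.0067
TCP in frame mm [-31.8  -1.6  49.9] axes err [[0.001, 0.001, 1.0], [-0.005, 1.0, -0.001], [-1.0, -0.005, 0.001]]
F track [-0.2  1.1 -2.3] tq [ 1.14 -0.58  0.01] t 9.25
clock: 9.5
position: [0.5801, -0.027, 0.1565]
ee_rot: [0.554, -0.549, 0.533, 0.327]
contact_force: [0.5, -0.4, -2.4]
width: 0.0071
TCP in frame mm [-29.6  -1.6  49.8] axes err [[0.001, 0.0, 1.0], [-0.005, 1.0, -0.0], [-1.0, -0.005, 0.001]]
F track [ 0.1  0.  -2.5] tq [ 1.03 -0.67 -0.01] t 9.5
```

View pics/k7.png

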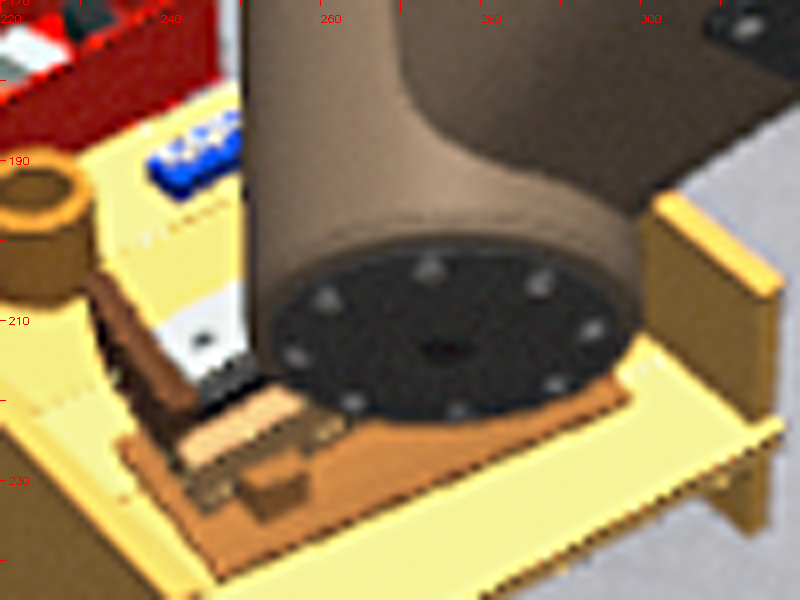

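The flat leg is inside the stop, with its end at about (240,210) in the side view. Continuing to the stop.

```bash
python3 -m pendant '0 0 0.1 0 0 0; 0 0 0.2 0 0 0; 0 0 0.3 0 0 0; 0 0 0.3 0 0 0'; python3 f.py
python3 -m pendant '0 0 0.1 0 0 0; 0 0 0.2 0 0 0; 0 0 0.2 0 0 0'; python3 f.py
```

```text
clock: 9.93
position: [0.5801, -0.0257, 0.1563]
ee_rot: [0.553, -0.549, 0.535, 0.326]
contact_force: [-0.2, -6.4, 2.7]
width: 0.0067
TCP in frame mm [-28.3  -1.3  49.9] axes err [[-0.001, 0.001, 1.0], [-0.004, 1.0, -0.001], [-1.0, -0.004, -0.001]]
F track [-6.7 -1.7  1.2] tq [ 0.36  2.1  -0.09] t 9.93
clock: 10.18
position: [0.58, -0.0255, 0.1564]
ee_rot: [0.553, -0.549, 0.536, 0.326]
contact_force: [0.4, -10.7, 3.3]
width: 0.0069
TCP in frame mm [-28.2  -1.2  50.2] axes err [[-0.005, 0.002, 1.0], [-0.003, 1.0, -0.002], [-1.0, -0.003, -0.005]]
F track [-10.7  -3.2   0.7] tq [-0.39  2.98 -0.  ] t 10.18
```

The stop is felt at x≈-28. I'll press down and into the V, keeping light pressure on the stop.

```bash
python3 -m pendant '0.05 0 0 0 0.005 0; 0.1 0.05 0.02 0 0.005 -0.003; 0.15 0.1 0.05 0 0.005 -0.003; 0.15 0.1 0.05 0 0.005 -0.003; 0.15 0.1 0.05 0 0.005 -0.003'; python3 f.py
```

```text
clock: 10.6
position: [0.58, -0.0258, 0.1562]
ee_rot: [0.552, -0.551, 0.536, 0.322]
contact_force: [-1.4, -6.2, 8.3]
width: 0.007
TCP in frame mm [-28.4  -1.3  49.8] axes err [[-0.01, 0.003, 1.0], [-0.008, 1.0, -0.003], [-1.0, -0.008, -0.01]]
F track [-7.6 -1.9  6.8] tq [ 0.07  1.89 -0.03] t 10.6
```

```bash
python3 -m pendant '0.03 0 0 0 -0.005 0.004; 0.08 0.03 0 0 -0.01 0.008; 0.12 0.06 0.04 0 -0.01 0.008; 0.15 0.08 0.06 0 -0.01 0.008; 0.15 0.08 0.06 0 -0.01 0.008'; python3 f.py
python3 -m pendant '0.15 0.1 0.03 0 -0.003 0.003; 0.2 0.1 0.03 0 -0.003 0.003; 0.2 0.1 0.03 0 -0.003 0.003'; python3 f.py
```

```text
clock: 11.02
position: [0.5804, -0.0258, 0.1561]
ee_rot: [0.554, -0.548, 0.535, 0.327]
contact_force: [-4.0, -4.2, 12.3]
width: 0.0073
TCP in frame mm [-28.3  -1.6  49.7] axes err [[-0.001, 0.003, 1.0], [-0.002, 1.0, -0.003], [-1.0, -0.002, -0.001]]
F track [-7.1 -0.1 11.6] tq [ 0.83  1.94 -0.12] t 11.02
clock: 11.27
position: [0.5805, -0.0258, 0.1561]
ee_rot: [0.554, -0.547, 0.535, 0.328]
contact_force: [-9.2, -0.1, 17.8]
width: 0.0069
TCP in frame mm [-28.3  -1.7  49.7] axes err [[0.002, 0.003, 1.0], [-0.001, 1.0, -0.003], [-1.0, -0.001, 0.002]]
F track [-5.3  4.2 18.8] tq [ 2.52  1.53 -0.08] t 11.27
```

```bash
python3 -m pendant '0 0.05 0.02 0 0 0; -0.05 0.1 0.02 0 0 0; -0.05 0.2 0.02 0 0 0; -0.05 0.25 0.02 0 0 0; -0.05 0.25 0.02 0 0 0'; python3 f.py
python3 -m pendant '0.05 0.1 0.03 0 0 0; 0.15 0.15 0.05 0 0 0; 0.15 0.15 0.05 0 0 0'; python3 f.py
```

```text
clock: 11.68
position: [0.5797, -0.0254, 0.1566]
ee_rot: [0.555, -0.548, 0.534, 0.327]
contact_force: [11.6, -10.9, -2.3]
width: 0.007
TCP in frame mm [-28.2  -1.   50.4] axes err [[0.002, 0.003, 1.0], [-0.003, 1.0, -0.003], [-1.0, -0.003, 0.002]]
F track [ -7.4 -12.5  -7.1] tq [-3.77  2.49 -0.13] t 11.68
clock: 11.93
position: [0.58, -0.0257, 0.1561]
ee_rot: [0.555, -0.549, 0.534, 0.326]
contact_force: [4.5, -10.0, 5.3]
width: 0.007
TCP in frame mm [-28.3  -1.1  49.8] axes err [[0.001, 0.003, 1.0], [-0.005, 1.0, -0.003], [-1.0, -0.005, 0.001]]
F track [-9.5 -7.5  1.8] tq [-2.22  3.07 -0.02] t 11.93
```

Reactions come from the stop and the upright. One last press down, then release gently.

```bash
python3 -m pendant '0.1 0.05 0.03 0 0 0; 0.2 0.08 0.04 0 0 0.003; 0.2 0.08 0.04 0 0 0.003; 0.2 0.08 0.04 0 0 0.003'; python3 f.py
python3 -m pendant '-0.02 -0.03 -0.02 0 0 0; -0.02 -0.03 -0.02 0 0 0; -0.02 -0.03 -0.02 0 0 0; -0.02 -0.03 -0.02 0 0 0' -0.5; python3 f.py
```

```text
clock: 12.27
position: [0.5805, -0.0258, 0.1561]
ee_rot: [0.555, -0.548, 0.534, 0.326]
contact_force: [-8.1, -2.7, 18.7]
width: 0.0074
TCP in frame mm [-28.3  -1.6  49.7] axes err [[0.001, 0.003, 1.0], [-0.004, 1.0, -0.003], [-1.0, -0.004, 0.001]]
F track [-7.7  2.5 18.9] tq [ 2.    2.01 -0.  ] t 12.27
clock: 12.6
position: [0.5806, -0.0257, 0.1559]
ee_rot: [0.554, -0.548, 0.534, 0.327]
contact_force: [-0.1, 0.0, 0.4]
width: 0.0215
TCP in frame mm [-28.2  -1.7  49.5] axes err [[0.001, 0.003, 1.0], [-0.004, 1.0, -0.003], [-1.0, -0.004, 0.001]]
F track [-0.1 -0.   0.4] tq [ 0.8  -0.57 -0.06] t 12.6
```

Released. Backing off along the tool axis to look.

```bash
python3 -m pendant '-1 0 0 0 0 0; -3 0 0 0 0 0; -6 0 0 0 0 0; -10 0 0 0 0 0; -13 2 2 0.1 0 0; -13 6 5 0.1 0 0; -13 10 8 0.1 0 0; -13 14 10 0.1 0 0; -13 18 12 0.1 0 0; -13 18 12 0.1 0 0'
python3 - <<'E'
from h import *
for n in('side','top'): cv2.imwrite(f'pics/{n}6.png',grab_frame(n)[:,:,::-1])
crop('pics/side6.png','pics/k8.png',225,180,80,60,10)
crop('pics/top6.png','pics/k9.png',240,145,100,75,8)
E
```

```text
clock: 13.43
position: [0.4076, 0.1525, 0.2109]
ee_rot: [0.581, -0.52, 0.55, 0.3]
contact_force: [-0.3, -0.4, -1.0]
width: 0.0213
```

View pics/k8.png

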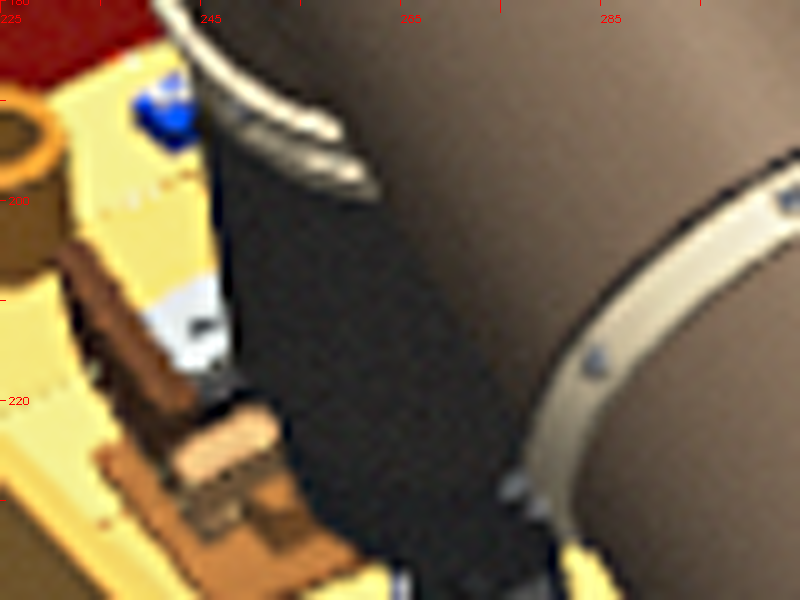

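View pics/top6.png

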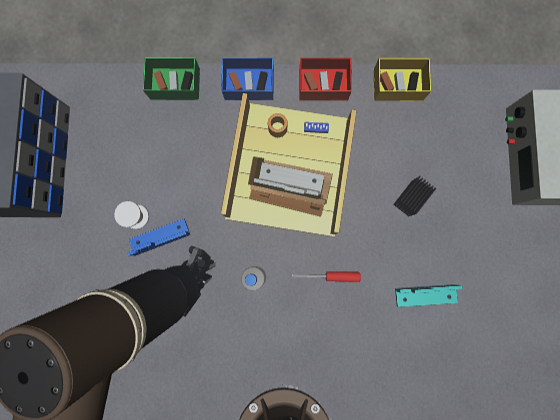

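Top view: the grey section lies in the track and the bystanders have not moved. Enlarged check:

View pics/k9.png

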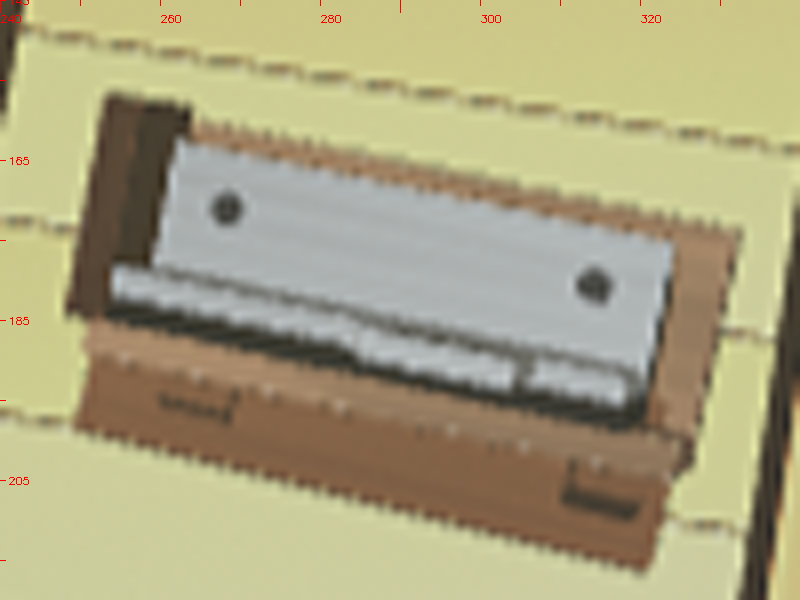

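```bash
python3 - <<'E'
from h import *
go(BP+[0,0,.15],tool(flat(BY),1)); go([.43,.25,.24],tool(flat(BY),1));print(get_state()['q'].round(2))
E
```

```text
shift cm [ 2.66  2.54 19.81] turn [-0.671 -0.237  0.218] deg 42.7 rows>= 6.0
shift cm [-4.43 -0.14  9.36] turn [-0.671 -0.237  0.218] deg 42.7 rows>= 6.0
[ 1.09 -0.07 -0.74  0.35 -1.04 -1.6 ]
```

Grey sits parallel in the V, its downhill end against the stop near (255,180), with an even black strip behind it. Now the blue section.

```bash
python3 -m pendant '0.3 0.3 2.5 -0.11 -0.04 0.036; 0.6 0.6 5 -0.22 -0.08 0.072; 0.9 0.9 7.5 -0.33 -0.12 0.11; 1.3 1.3 10 -0.44 -0.16 0.145; 1.7 1.7 13 -0.55 -0.2 0.18; 2.1 2.1 16 -0.65 -0.23 0.21; 2.66 2.54 19.81 -0.671 -0.237 0.218; 2.66 2.54 19.81 -0.671 -0.237 0.218; 2.66 2.54 19.81 -0.671 -0.237 0.218'
python3 - <<'E'
from h import *
go(BP+[0,0,.15],tool(flat(BY),1)); go(BP+[0,0,.046],tool(flat(BY),1))
cv2.imwrite('pics/side7.png',grab_frame('side')[:,:,::-1])
crop('pics/side7.png','pics/k10.png',150,270,100,75,7)
E
```

```text
clock: 14.28
position: [0.4554, 0.3397, 0.1478]
ee_rot: [-0.4, 0.582, -0.402, -0.582]
contact_force: [-0.5, 0.2, -0.2]
width: 0.0212
shift cm [-0.22  0.1  -0.02] turn [-0.001 -0.002 -0.003] deg 0.2 rows>= 0.1
shift cm [1.018e+01 7.000e-02 1.000e-02] turn [-0.001 -0.002 -0.003] deg 0.2 rows>= 2.4
```

View pics/k10.png

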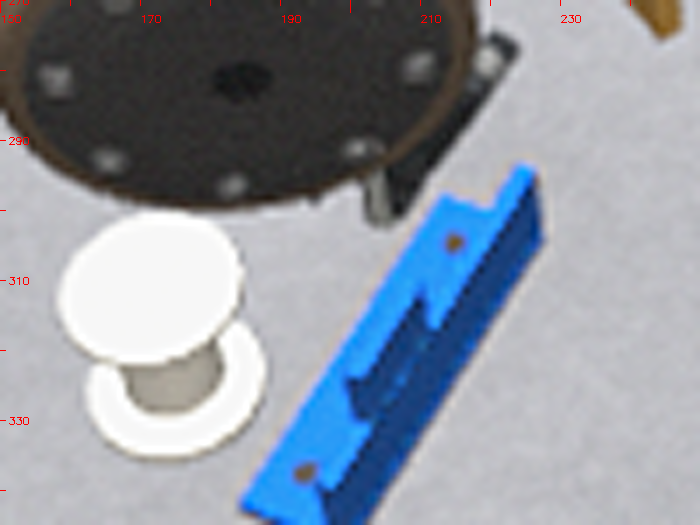

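The fingers, at about (203,300), hang above the blue tab at (206,320), and the hub is clear. Descending.

```bash
python3 -m pendant '2.5 0.07 0 0 -0.002 -0.003; 5 0.07 0 0 -0.002 -0.003; 6.5 0.07 0 0 -0.002 -0.003; 7.5 0.07 0 0 -0.002 -0.003; 8.5 0.07 0 0 -0.002 -0.003; 9.4 0.07 0 0 -0.002 -0.003; 10.1 0.07 0 0 -0.002 -0.003; 10.18 0.07 0 0 -0.002 -0.003; 10.18 0.07 0 0 -0.002 -0.003'
python3 -m pendant '0 0 0 0 0 0; 0 0 0 0 0 0; 0 0 0 0 0 0; 0 0 0 0 0 0; 0 0 0 0 0 0' -1 60
python3 - <<'E'
from h import *
rel(flat(BY),BP)
E
```

```text
clock: 15.08
position: [0.4542, 0.3384, 0.0468]
ee_rot: [-0.402, 0.582, -0.401, -0.582]
contact_force: [-0.0, -0.4, 0.4]
width: 0.0212
clock: 15.5
position: [0.4546, 0.3389, 0.0475]
ee_rot: [-0.402, 0.583, -0.4, -0.582]
contact_force: [-0.7, -0.3, 3.9]
width: 0.007
TCP in frame mm [-0.3 -0.  47.5] axes err [[0.001, 0.0, 1.0], [-0.002, 1.0, -0.0], [-1.0, -0.002, 0.001]]
```

Blue gripped (7.0 mm), with the TCP 47.5 mm above its underside. Lifting and moving over the track.

```bash
python3 -m pendant '-0.5 0 0 0 0 0; -1.5 0 0 0 0 0; -4 0 0 0 0 0; -7 0 0 0 0 0; -11 0 0 0 0 0; -15 0 0 0 0 0; -19 0 0 0 0 0; -21.5 0 0 0 0 0; -21.5 0 0 0 0 0; -21.5 0 0 0 0 0'
python3 - <<'E'
from h import *
M=track(TY);T=tool(M,1)
p=TO+M@np.array([.016,-.024,.145]);print(p)
go(p,T)
E
```

```text
clock: 16.33
position: [0.4543, 0.3389, 0.2647]
ee_rot: [-0.403, 0.582, -0.399, -0.582]
contact_force: [-0.7, 0.4, -2.6]
width: 0.0071
[0.59173337 0.03387609 0.24477035]
shift cm [  1.9   -1.97 -33.4 ] turn [ 0.573  0.251 -0.197] deg 37.6 rows>= 8.0
```

```bash
python3 -m pendant '0 -0.2 -3 0.05 0.022 -0.018; 0 -0.4 -6 0.1 0.044 -0.035; 0 -0.6 -9 0.15 0.067 -0.053; 0.1 -0.8 -12.5 0.21 0.092 -0.072; 0.3 -1 -16 0.27 0.118 -0.093; 0.6 -1.2 -19.5 0.33 0.145 -0.114; 0.9 -1.4 -23 0.39 0.171 -0.134; 1.2 -1.6 -26.5 0.45 0.197 -0.155; 1.6 -1.8 -30 0.52 0.228 -0.18; 1.9 -1.97 -32 0.55 0.241 -0.19; 1.9 -1.97 -33.4 0.573 0.251 -0.197; 1.9 -1.97 -33.4 0.573 0.251 -0.197'
python3 -m pendant '0 0 0 0 0 0'
python3 - <<'E'
from h import *
M=track(TY);T=tool(M,1)
rel(M,TO);go(TO+M@np.array([.016,-.022,.090]),T)
cv2.imwrite('pics/side8.png',grab_frame('side')[:,:,::-1])
cv2.imwrite('pics/top8.png',grab_frame('top')[:,:,::-1])
crop('pics/side8.png','pics/k11.png',190,130,140,110,5)
E
```

```text
clock: 17.33
position: [0.5908, 0.0315, 0.2429]
ee_rot: [0.552, -0.547, 0.537, 0.327]
contact_force: [-0.2, 0.8, -1.3]
width: 0.0069
clock: 17.42
position: [0.5905, 0.0312, 0.2423]
ee_rot: [0.552, -0.547, 0.538, 0.328]
contact_force: [-0.1, -0.0, -1.6]
width: 0.007
TCP in frame mm [ 13.6 -22.7 142.4] axes err [[-0.004, 0.002, 1.0], [0.004, 1.0, -0.002], [-1.0, 0.004, -0.004]]
shift cm [5.24 0.05 0.26] turn [-0.002 -0.004 -0.004] deg 0.3 rows>= 1.3
```

View pics/k11.png

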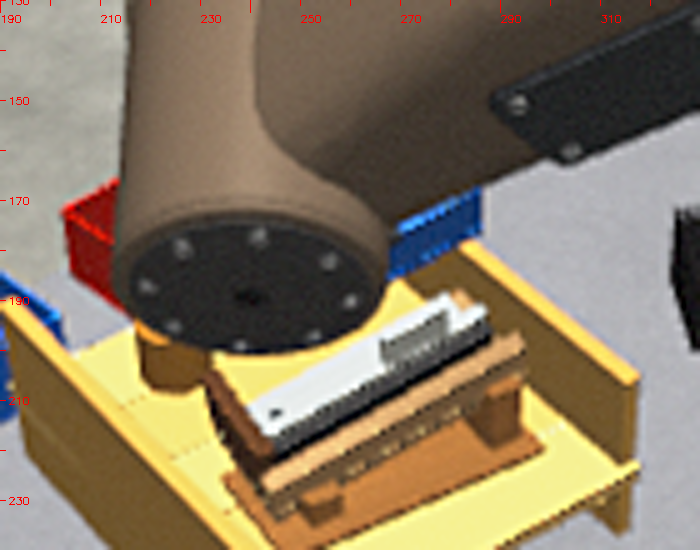

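View pics/top8.png

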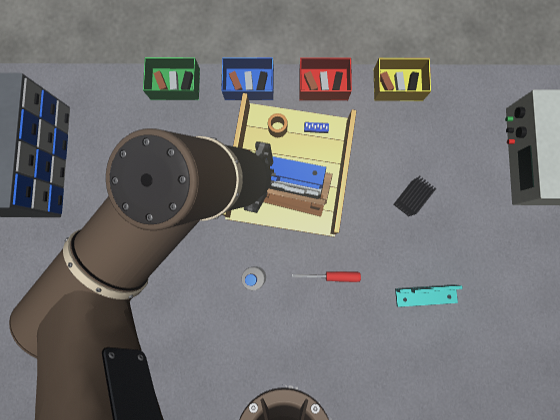

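Grey is visibly seated, and blue hangs parallel above it at (298,175) in the top view. Descending.

```bash
python3 -m pendant '1.5 0 0.1 0 -0.002 -0.002; 3 0.05 0.2 0 -0.004 -0.004; 4.2 0.05 0.2 0 -0.004 -0.004; 5.2 0.05 0.2 0 -0.004 -0.004; 5.9 0.05 0.2 0 -0.004 -0.004; 6.5 0.05 0.2 0 -0.004 -0.004; 7 0.1 0.2 0 -0.004 -0.004; 7 0.1 0.2 0 -0.004 -0.004'; python3 f.py
python3 - <<'E'
from h import *
cv2.imwrite('pics/side9.png',grab_frame('side')[:,:,::-1])
cv2.imwrite('pics/top9.png',grab_frame('top')[:,:,::-1])
a=cv2.imread('pics/side9.png')[165:245,210:310];b=cv2.imread('pics/top9.png')[140:220,240:340]
cv2.imwrite('pics/k12.png',np.hstack([cv2.resize(i,(400,320),interpolation=cv2.INTER_CUBIC) for i in(a,b)]))
E
```

```text
clock: 18.18
position: [0.6041, 0.0179, 0.1744]
ee_rot: [0.553, -0.548, 0.535, 0.328]
contact_force: [0.1, -0.1, -1.1]
width: 0.007
TCP in frame mm [ 15.8 -20.8  71.8] axes err [[-0.0, 0.001, 1.0], [0.001, 1.0, -0.001], [-1.0, 0.001, -0.0]]
F track [ 0.1  0.2 -1.1] tq [ 1.03 -0.7  -0.05] t 18.18
```

View pics/k12.png

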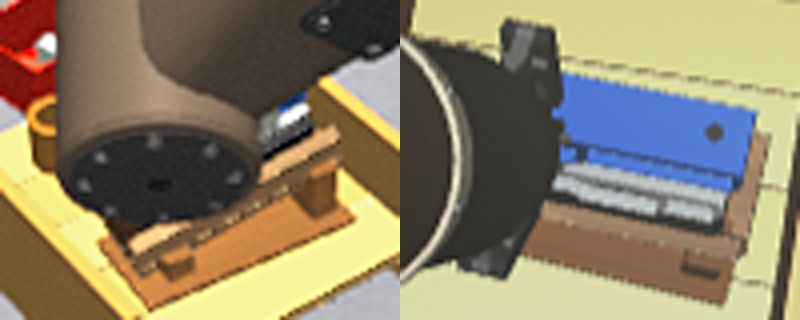

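Blue is about 12 mm above its seat and clear of the grey upright. I'll lower it further and feel for contact.

```bash
python3 -m pendant '0.3 0.2 0 0 0 0; 0.6 0.4 0 0 0 0; 0.9 0.6 0 0 0 0; 1 0.7 0 0 0 0; 1 0.7 0 0 0 0'; python3 f.py
python3 -m pendant '0.1 0 0 0 0 0; 0.2 0 0 0 0 0; 0.3 0 0 0 0 0; 0.3 0 0 0 0 0'; python3 f.py
```

```text
clock: 18.7
position: [0.5995, 0.017, 0.1637]
ee_rot: [0.553, -0.548, 0.535, 0.328]
contact_force: [0.1, -0.2, -1.1]
width: 0.0068
TCP in frame mm [ 15.7 -13.8  62.4] axes err [[0.0, 0.001, 1.0], [0.0, 1.0, -0.001], [-1.0, 0.0, 0.0]]
F track [ 0.1  0.1 -1.1] tq [ 1.04 -0.67 -0.05] t 18.7
clock: 19.03
position: [0.6002, 0.0163, 0.1607]
ee_rot: [0.553, -0.548, 0.535, 0.328]
contact_force: [-0.0, -0.2, -1.9]
width: 0.0072
TCP in frame mm [ 15.7 -13.8  59.3] axes err [[-0.0, 0.001, 1.0], [0.0, 1.0, -0.001], [-1.0, 0.0, -0.0]]
F track [ 0.1  0.5 -1.9] tq [ 0.99 -0.66 -0.  ] t 19.03
```

```bash
python3 -m pendant '0.05 0 0 0 0 0; 0.1 0 0 0 0 0; 0.15 0 0 0 0 0; 0.15 0 0 0 0 0'; python3 f.py
```

```text
clock: 19.37
position: [0.6005, 0.0161, 0.1603]
ee_rot: [0.553, -0.548, 0.535, 0.328]
contact_force: [-7.8, 3.3, 7.1]
width: 0.007
TCP in frame mm [ 15.7 -14.1  58.8] axes err [[0.0, 0.001, 1.0], [-0.0, 1.0, -0.001], [-1.0, -0.0, 0.0]]
F track [0.1 6.2 9.2] tq [ 2.81 -0.55 -0.  ] t 19.37
```

Floor contact at 58.8, with 58.9 predicted, so blue rests on grey's floor leg. Ease up and move in y.

```bash
python3 -m pendant '-0.06 0.1 0 0 0 0; -0.06 0.2 0 0 0 0; -0.06 0.3 0 0 0 0; -0.06 0.4 0 0 0 0; -0.06 0.4 0 0 0 0'; python3 f.py
python3 -m pendant '0 0.08 0 0 0 0; 0 0.15 0 0 0 0; 0 0.15 0 0 0 0'; python3 f.py
```

```text
clock: 19.78
position: [0.5965, 0.017, 0.1596]
ee_rot: [0.553, -0.548, 0.535, 0.328]
contact_force: [-0.2, 0.7, -2.3]
width: 0.007
TCP in frame mm [15.7 -9.9 59.2] axes err [[0.0, 0.001, 1.0], [-0.0, 1.0, -0.001], [-1.0, -0.0, 0.0]]
F track [ 1.   0.8 -2. ] tq [ 0.96 -0.69 -0.02] t 19.78
clock: 20.03
position: [0.5959, 0.0174, 0.1597]
ee_rot: [0.554, -0.548, 0.535, 0.328]
contact_force: [5.9, -1.3, -2.4]
width: 0.0067
TCP in frame mm [15.9 -9.3 59.5] axes err [[0.001, 0.001, 1.0], [-0.002, 1.0, -0.001], [-1.0, -0.002, 0.001]]
F track [ 0.6 -5.2 -3.8] tq [-0.82 -0.25 -0.01] t 20.03
```

The upright is felt at y≈-9.3, exactly as predicted, which also confirms grey's seat. Back off a hair and slide to the stop.

```bash
python3 -m pendant '0.02 -0.06 0.2 0 0 0; 0.02 -0.06 0.4 0 0 0; 0.02 -0.06 0.6 0 0 0; 0.02 -0.06 0.8 0 0 0; 0.02 -0.06 0.8 0 0 0'; python3 f.py
python3 -m pendant '0 0 0.1 0 0 0; 0 0 0.2 0 0 0; 0 0 0.25 0 0 0; 0 0 0.25 0 0 0'; python3 f.py
```

```text
clock: 20.45
position: [0.5984, 0.0253, 0.1581]
ee_rot: [0.553, -0.548, 0.535, 0.328]
contact_force: [0.4, 0.0, -1.6]
width: 0.0067
TCP in frame mm [24.4 -9.8 59.2] axes err [[0.001, 0.001, 1.0], [-0.002, 1.0, -0.001], [-1.0, -0.002, 0.001]]
F track [ 0.4  0.  -1.6] tq [ 0.82 -0.74 -0.05] t 20.45
clock: 20.78
position: [0.5984, 0.0264, 0.1578]
ee_rot: [0.553, -0.548, 0.536, 0.327]
contact_force: [0.5, -5.0, 2.2]
width: 0.007
TCP in frame mm [25.5 -9.6 59.2] axes err [[-0.002, 0.001, 1.0], [-0.001, 1.0, -0.001], [-1.0, -0.001, -0.002]]
F track [-5.1 -1.9  0.8] tq [ 0.29  1.67 -0.04] t 20.78
```

Stop felt at x=25.5, with 25.7 predicted. Pressing home.

```bash
python3 -m pendant '0.04 0.05 0.08 0 0 0; 0.08 0.1 0.1 0 -0.002 0.001; 0.12 0.12 0.1 0 -0.002 0.001; 0.12 0.12 0.1 0 -0.002 0.001'; python3 f.py
python3 -m pendant '0.06 0.04 0.05 0 0 0.001; 0.1 0.08 0.05 0 0 0.001; 0.1 0.08 0.05 0 0 0.001'; python3 f.py
```

```text
clock: 21.12
position: [0.5983, 0.0264, 0.1575]
ee_rot: [0.553, -0.548, 0.535, 0.327]
contact_force: [1.6, -6.9, 5.4]
width: 0.0074
TCP in frame mm [25.5 -9.4 58.9] axes err [[-0.001, 0.002, 1.0], [-0.001, 1.0, -0.002], [-1.0, -0.001, -0.001]]
F track [-7.2 -4.1  3.3] tq [-0.8   2.1  -0.09] t 21.12
clock: 21.37
position: [0.5983, 0.0262, 0.1574]
ee_rot: [0.553, -0.548, 0.536, 0.327]
contact_force: [0.7, -5.8, 5.3]
width: 0.0066
TCP in frame mm [25.4 -9.4 58.8] axes err [[-0.002, 0.002, 1.0], [-0.001, 1.0, -0.002], [-1.0, -0.001, -0.002]]
F track [-6.3 -3.1  3.6] tq [-0.33  1.66 -0.08] t 21.37
```

Stop, upright and floor all react. Release.

```bash
python3 -m pendant '0.08 0.05 0.04 0 0 0; 0.08 0.05 0.04 0 0 0'; python3 f.py
python3 -m pendant '0.02 0.02 0.02 0 0 0; 0 0 0 0 0 0; 0 0 0 0 0 0; 0 0 0 0 0 0' -0.5; python3 f.py
python3 -m pendant '-0.5 0 0 0 0 0; -2 0 0 0 0 0; -4 0 0 0 0 0; -7 0 0 0 0 0; -10 0 0 0 0 0; -13 2 -3 0 0 0; -14 6 -6 0 0 0; -14 10 -10 0 0 0; -14 14 -14 0 0 0; -14 18 -18 0 0 0; -14 20 -20 0 0 0; -14 20 -20 0 0 0'
python3 - <<'E'
from h import *
for n in('side','top'): cv2.imwrite(f'pics/{n}10.png',grab_frame(n)[:,:,::-1])
crop('pics/side10.png','pics/k13.png',225,180,80,60,10)
crop('pics/top10.png','pics/k14.png',240,145,100,75,8)
E
```

```text
clock: 21.53
position: [0.5984, 0.0262, 0.1574]
ee_rot: [0.553, -0.549, 0.535, 0.326]
contact_force: [-0.8, -3.3, 5.7]
width: 0.0075
TCP in frame mm [25.4 -9.5 58.8] axes err [[-0.002, 0.003, 1.0], [-0.002, 1.0, -0.003], [-1.0, -0.002, -0.002]]
F track [-4.3 -1.3  4.8] tq [ 0.41  1.26 -0.05] t 21.53
clock: 21.87
position: [0.5984, 0.0265, 0.1573]
ee_rot: [0.553, -0.549, 0.535, 0.326]
contact_force: [-0.4, 0.2, 0.4]
width: 0.0212
TCP in frame mm [25.7 -9.4 58.7] axes err [[-0.002, 0.002, 1.0], [-0.002, 1.0, -0.002], [-1.0, -0.002, -0.002]]
F track [-0.   0.3  0.5] tq [ 0.87 -0.53  0.04] t 21.87
clock: 22.87
position: [0.3329, -0.0957, 0.2735]
ee_rot: [0.553, -0.548, 0.535, 0.326]
contact_force: [-0.7, 0.6, 1.0]
width: 0.0214
```

View pics/top10.png

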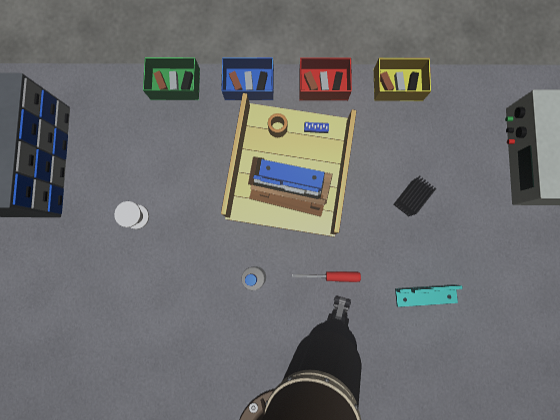

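View pics/k13.png

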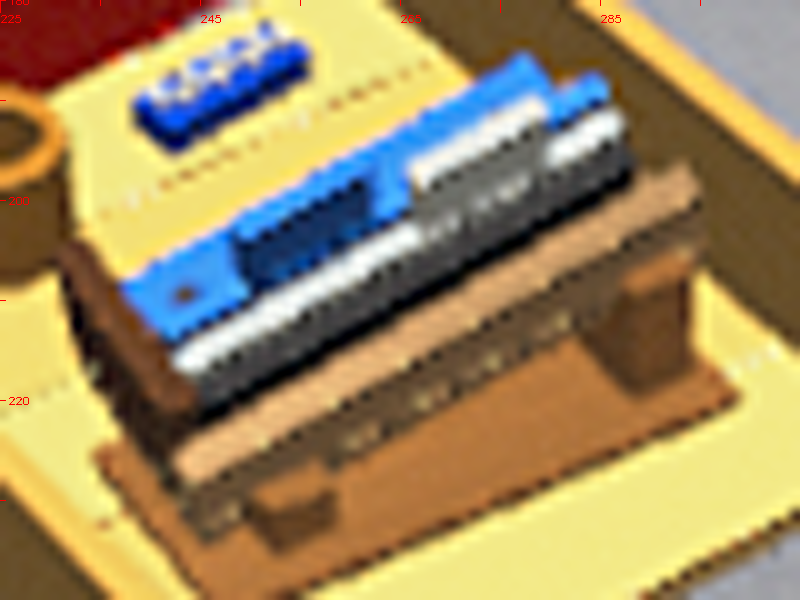

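View pics/k14.png

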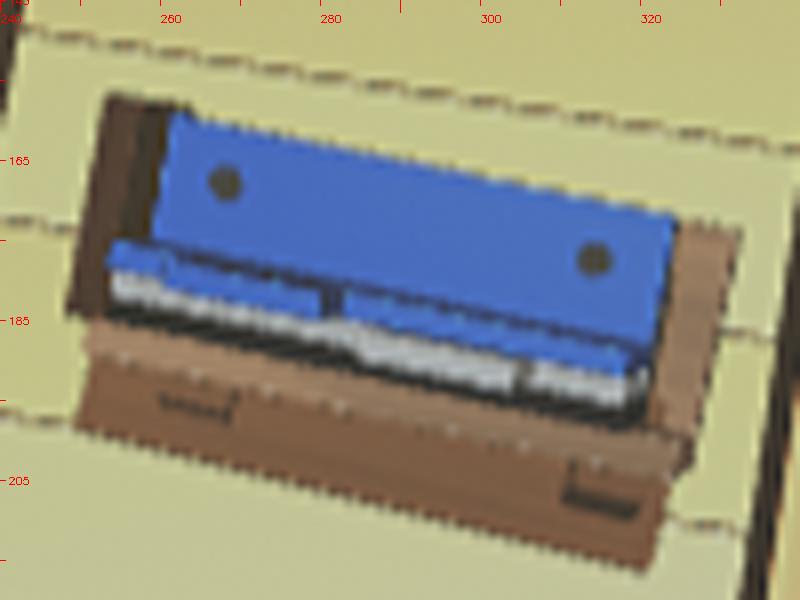

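Both sections are nested in parallel with their downhill ends at the stop, around (255,178) in the top view. The bystanders are where they were and the gripper is clear. Handing in.

```bash
python3 - <<'E'
from h import *
a=cv2.imread('pics/top0.png').astype(int);b=cv2.imread('pics/top10.png').astype(int)
for n,(x0,y0,x1,y1) in dict(heatsink=(390,172,440,218),hub=(110,195,152,232),bush=(265,110,290,140),dip=(300,118,332,136),bottle=(238,262,270,294),driver=(288,266,365,286),turq=(390,280,465,310)).items():
    print(n,np.abs(a-b)[y0:y1,x0:x1].mean().round(2))
close_job()
E
```

```text
heatsink 6.75
hub 1.24
bush 1.47
dip 1.38
bottle 0.97
driver 0.77
turq 0.9
the job is handed in; nothing more can be done
```

The feeder slide is loaded and handed in at about 23 s of the 59 s allowed. The aluminium angle lies in the black angle, and the blue angle is nested inside it. Both tabbed legs are upright, and each was lowered onto its seat in contact rather than dropped.

- **Seating:** I pressed each section until the force readings showed the floor leg, the upright leg and the stop in turn. The highest reading I saw was about 36 N, on the first touch of the aluminium section, against the 120 N limit.
- **Track position:** the aluminium section met the track about 3 mm away from where the cameras had put it, in both height and depth. I corrected for that by feel. Blue then made contact within about 0.3 mm of the corrected prediction in all three directions, which suggests aluminium is fully home.
- **Possible small gap:** pressing the aluminium section down moved it about 0.5 mm off the black upright. Blue pushed it back afterwards, but a gap of a few tenths of a millimetre can't be ruled out.
- **Final pictures:** both sections look parallel and their downhill ends are at the stop. The gripper is well clear.
- **Bystanders:** comparing pictures before and after showed no change for the hub, bushing, switch, bottle, screwdriver or the turquoise look-alike. The heat sink patch did differ (6.8 against about 1 for the others). I put that down to the aluminium section having left that part of the picture, and the heat sink still appears in the same place, but I didn't measure it separately.

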